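# Break down a gearbox gear stack

## Task

The parts off the gearbox output shaft are stacked on the bench; take the stack down from the top, one part at a time, and put each part where it belongs before you take the next. Slide the spacer sleeve, upright, into the bore of the tail housing until its red ring is at the mouth, lay the worn ball bearing in the middle of the red scrap tray, the brass synchro ring in the middle of the black surface plate, and last the gear in the middle of the round steel dish. Set the parts down flat without dropping them, and leave the travel mug and the ratchet where they are.

Things in the scene. Friction and masses are not known exactly. Their poses are not given: they have to be found in the camera images.
- sleeve_center (a point): Centre (half-way up) of the bright steel spacer sleeve, topmost part of the stack: a plain upright tube, outer diameter 32 mm, bore 26 mm, 70 mm long, about 0.11 kg, loose. z is its axis. A 5 mm wide red painted ring begins 25 mm above its lower end. In the stack its lower end stands on the bearing's flat top, 55 mm above the bench. Home in the housing, 25 mm are inside and 45 mm stand out (from the lower edge of the red ring up), so grip it in its upper part.
- bearing_center (a point): Centre of the sealed ball bearing (steel races, dark blue-black seal), second from the top: a flat disc of outer diameter 52 mm, 15 mm thick, about 0.13 kg, loose. z is its axis. In the stack it lies on top of the gear's hub, from 40 to 55 mm above the bench, under the sleeve; its edge overhangs the hub and stands 8 mm above the top of the brass ring.
- ring_center (a point): Centre of the brass synchro ring with small teeth round its edge, third from the top: outer diameter 66 mm, bore 50 mm, 14 mm high, about 0.12 kg, loose. z is its axis. In the stack it lies on the gear's upper face around the hub (42 mm diameter), from 18 to 32 mm above the bench; the hub rises 8 mm above it, so it is lifted straight up off the hub.
- gear_center (a point): Point on the axis of the dark steel gear, bottom part of the stack, 20 mm above its underside (half of its total height of 40 mm). Toothed wheel of outer diameter 96 mm, 18 mm thick, with a round hub of 42 mm diameter that rises 22 mm from the middle of its upper face; about 0.65 kg, loose. z is its axis and points up to the hub. It lies on the bench and is gripped by the hub once the parts above are off.
- housing_mouth (a point): Centre of the mouth of the tail housing's bore, at its top. Grey cast aluminium, fixed, standing upright on its bolt flange (about 138 mm across) and 140 mm high, 62 mm in diameter at the top. z points up along the bore. The mouth is a funnel, 47 mm wide at the top and narrowing over 7 mm to the bore of 36 mm; at 25 mm below the mouth a shoulder stops the sleeve, whose red ring then begins level with the mouth.
- tray: Red plastic scrap tray, fixed, 130 x 130 mm, 10 mm high with walls and floor 4 mm thick. Origin at the centre of its underside; inner floor 4 mm above it. x and y run along its sides.
- plate: Black-grey stone surface plate, fixed, 120 x 120 mm, flat top 22 mm above the bench. Origin at the centre, on the bench. x and y run along its sides.
- dish: Round stainless steel parts dish, fixed, 153 mm across its rim, 24 mm high, flat inner floor of about 130 mm diameter, 3 mm above the bench. Origin at the centre of its underside.
- mug: Black and steel travel mug with a handle (+y side), 80 mm in diameter, 175 mm high, loose. A bystander, not to be disturbed. Origin at the centre of its underside.
- ratchet: Steel ratchet lying on the bench, 255 mm long, 25 mm high, loose; x runs along it, towards its head. A bystander, not to be disturbed. Origin near the middle of its underside.
Mind the look-alikes: they are no part of the job. Of the things like the part that bears sleeve_center, leave any that is blue; of the rest the smaller one is meant.

How it is judged (in metres and radians):
On the way, in this order (a step that is already met when the one before it is completed fails the run):
1. the spacer sleeve stands in the tail housing's bore, down to its red ring (horizontal distance between sleeve_center and housing_mouth below 0.006 m and z of sleeve_center in the frame of housing_mouth between 0.005 and 0.014 m and angle between sleeve_center's own z axis and vertical below 0.12 rad and linear speed of sleeve below 0.02 m/s and angular speed of sleeve below 0.2 rad/s), for 0.2 s.
2. the ball bearing lies in the middle of the red scrap tray (horizontal distance between bearing_center and tray below 0.015 m and z of bearing_center in the frame of tray between 0.0075 and 0.0155 m and angle between bearing_center's own z axis and vertical below 0.08 rad and linear speed of bearing below 0.02 m/s and angular speed of bearing below 0.2 rad/s), for 0.2 s.
3. the brass ring lies in the middle of the surface plate (horizontal distance between ring_center and plate below 0.015 m and z of ring_center in the frame of plate between 0.025 and 0.033 m and angle between ring_center's own z axis and vertical below 0.08 rad and linear speed of ring below 0.02 m/s and angular speed of ring below 0.2 rad/s), for 0.2 s.
4. the gear lies in the middle of the steel dish (horizontal distance between gear_center and dish below 0.015 m and z of gear_center in the frame of dish between 0.019 and 0.027 m and angle between gear_center's own z axis and vertical below 0.08 rad and linear speed of gear below 0.02 m/s and angular speed of gear below 0.2 rad/s), for 0.2 s.
At the end, for the whole second after the job is handed in: Sleeve upright (7 degrees) in the bore, within 6 mm of its axis, its centre 5 to 14 mm above the mouth (10 when home); bearing flat on the tray floor, ring flat on the plate, gear flat in the dish, hub up, each within 15 mm of the middle of its place; all at rest (all of step 1 and all of step 2 and all of step 3 and all of step 4); the robot touches nothing.
It fails at once if the travel mug or the ratchet is moved more than 3 cm, or the mug is tipped (distance of any of mug, ratchet from where it was at the start of the episode above 0.03 m or angle between mug's own z axis and vertical above 0.35 rad).
It fails at once if a part is dropped onto or into its place (falls on it faster than 0.8 m/s, as from about 3 cm) ((linear speed of sleeve above 0.8 m/s and horizontal distance between sleeve_center and housing_mouth below 0.06 m and z of sleeve_center in the frame of housing_mouth below 0.06 m) or (linear speed of bearing above 0.8 m/s and horizontal distance between bearing_center and tray below 0.06 m and z of bearing_center in the frame of tray below 0.0615 m) or (linear speed of ring above 0.8 m/s and horizontal distance between ring_center and plate below 0.06 m and z of ring_center in the frame of plate below 0.079 m) or (linear speed of gear above 0.8 m/s and horizontal distance between gear_center and dish below 0.06 m and z of gear_center in the frame of dish below 0.073 m)).
It also fails if it takes over 120 s, if anything falls off the work surface, if the arm or the gripper's body presses on something with over 40 N, if the wrist force passes 120 N, or if a joint passes its speed limit or range.

## Robot

A 6-joint arm with a two-finger parallel gripper is mounted at the origin on the work surface. World frame = base frame: x ahead of the robot, y to its left, z up, the work surface at z = 0. Lengths are in mm, angles in rad, forces in N, time in s.
With the tool pointing down it reaches from about 275 to 750 mm from the base axis. Payload 10.2 kg.
Tool frame: the origin (TCP) lies at the very end of the fingers, on their centre line; the grasp point (between the pads) lies 19 mm behind it; x points along the fingers, z is the direction in which the jaws open and shut, and the axes are right-handed (so a half turn about x gives the same grasp; the last joint's range is limited). The gripper opens to 85 mm and grips with 20 to 120 N. Pads are 22 mm wide; open, the fingers measure 114 mm over their backs; the gripper's body (76 mm by 85 mm) begins 54 mm behind the grasp point. The pads swing forward as they close: fully open they stand 13 mm farther back than shut.
Start: joints at [-1.445, 0.313, 1.498, -0, 1.331, -0.223], TCP at [179.417, -493.397, 231.294] pointing down, gripper open.
Joint ranges: [-2.94, 2.94], [-0.97, 2.17], [0.19, 2.56], [-1.23, 4.37], [0.02, 3.11], [-2.88, 2.88]. Speed limits (rad/s): [2.39, 2.39, 3.01, 3.14, 3.14, 3.14].

## Interface

Orientations are given as a unit quaternion [w, x, y, z].
In Python, from rig import sense, vision, job gives the robot as it stands. The module is installed in compiled form; this text tells all that it offers.
- The arm moves only by the shell command python3 -m pendant 'ROWS' [FORCE]. ROWS is JSON, a list of rows, each a list of 7 numbers: the turn, a rotation vector about the tool's x, y, z in rad, then the shift along the tool's x, y, z in cm, then the opening, from 0 (shut) to 1 (fully open). A call has exactly 5 rows; each row is the pose to reach, as a shift and turn from the pose commanded when the call began, along the tool's axes at that moment; what a row does not reach only later rows make up. A row lasts 1/8 s, in which the tool goes at most 62.5 mm and 10.7 degrees, less where a joint would pass 70% of its speed; a pose out of reach is approached as far as the arm can. A call with a gripper value outside its range is refused whole. The fingers move at their own pace and stop on an object; FORCE is the grip in N (left out, the last holds). Time passes only in rows, so rows that repeat a pose let the fingers close, or fill a call up. It gives the time, the measured TCP pose, the force and the opening at its end, in the units of the state.
- sense(): the state, without advancing time (a new reading comes with each control period).
- vision.capture(name): name is "side" or "top" or "wrist"; returns the picture (384x512x3 uint8, red, green, blue); there is no depth.
- vision.calibration(name): a dict with "K" (3x3 intrinsics, pixels), "extrinsics" (4x4, takes a point from camera to world coordinates). Camera axes: x right, y up, looking along -z (the intrinsics and any distortion apply to the point x, -y, -z); pixel columns grow to the right and rows downward; lengths in mm; the calibration is good to about 2 mm. A picture is of the moment at which its call begins: read the wrist's pose just before it. calibration takes no time and is no camera call; for the wrist camera it gives the pose at the moment of the call.
- job.finish_job(): hands the job in, once; it reports no verdict.
The state is a dict: "time_s": time; "joints": joint angles; "dq": joint speeds; "tau": joint torques, N m; "eef_pos": TCP position; "ee_rot": TCP orientation; "force": force on the tool from outside, world axes, zero at the start; "wrist_torque": the same for the moment, N m; "grip_width": opening from 0.0 (shut) to 1.0 (fully open).
Only numpy, scipy, OpenCV 4.12 (cv2) and the standard library are available. Lean on these libraries where they do the work, as an engineer would, in place of code of your own. Each camera call takes 0.05 s, during which the arm holds its last target.

## Working session

There is one attempt and no reset: what is moved stays moved. The work goes in short steps, Python scripts to look and compute and a shell command to move; the robot and the scene stay as the last step left them, time stands still between calls to the robot, and variables do not carry over. Pictures are saved under pics/ and viewed, and the job is handed in when it is done.

```bash
mkdir -p pics; ls
python3 - <<'E'
from rig import sense, vision, job
import cv2
s=sense(); print(s)
for n in ["side","top","wrist"]:
    c=vision.calibration(n); print(n,c)
    im=vision.capture(n); cv2.imwrite(f"pics/{n}0.png",im[:,:,::-1])
E
```

```text
pics
{'time_s': 0.0, 'joints': array([-1.44543665e+00,  3.13458682e-01,  1.49842288e+00, -6.64982720e-06,
        1.33101917e+00, -2.23416283e-01]), 'dq': array([ 0.00097744, -0.00056841, -0.00042866,  0.00091671, -0.00210935,
        0.00026901]), 'tau': array([-1.05262712e-03, -4.12266040e+01, -2.59744942e+01, -2.77048666e-04,
        4.00652571e-03,  9.53690119e-06]), 'eef_pos': array([ 179.36361151, -493.13735669,  230.73598771]), 'ee_rot': array([ 0.57885708,  0.40600431,  0.57948166, -0.40532208]), 'force': array([-0.61009843,  0.89562063, -0.54987653]), 'wrist_torque': array([ 0.07813953,  0.02260469, -0.04104507]), 'grip_width': 0.9958336594655645}
side {'K': array([[359.54824366,   0.        , 250.05374064],
       [  0.        , 359.54824366, 196.5600383 ],
       [  0.        ,   0.        ,   1.        ]]), 'extrinsics': array([[-7.66021547e-01,  3.00736992e-01, -5.68126967e-01,
        -1.14581238e+01],
       [-6.42559186e-01, -3.83162390e-01,  6.63554274e-01,
         6.33849572e+02],
       [-1.81295700e-02,  8.73352073e-01,  4.86751964e-01,
         5.69008567e+02],

[... 430 characters left out ...]
+01],
       [ 2.09463681e-02,  1.49402722e-01,  9.88554539e-01,
         1.32904870e+03],
       [ 0.00000000e+00,  0.00000000e+00,  0.00000000e+00,
         1.00000000e+00]])}
wrist {'K': array([[344.26545459,   0.        , 263.85648196],
       [  0.        , 344.26545459, 194.7987146 ],
       [  0.        ,   0.        ,   1.        ]]), 'extrinsics': array([[ 3.41145073e-01,  9.06105994e-01,  2.50183865e-01,
         2.43556721e+02],
       [-9.40009554e-01,  3.29248235e-01,  8.93176266e-02,
        -4.70342909e+02],
       [-1.44135908e-03, -2.65645492e-01,  9.64069705e-01,
         3.71958644e+02],
       [ 0.00000000e+00,  0.00000000e+00,  0.00000000e+00,
         1.00000000e+00]])}
```

View pics/side0.png

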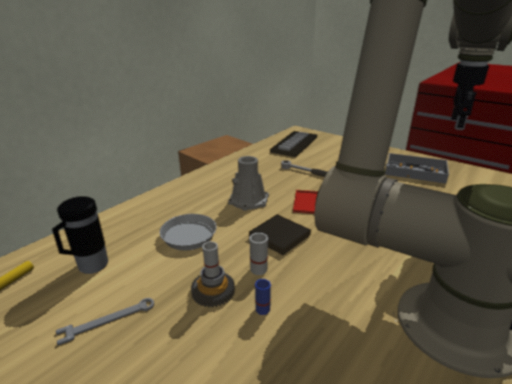

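View pics/top0.png

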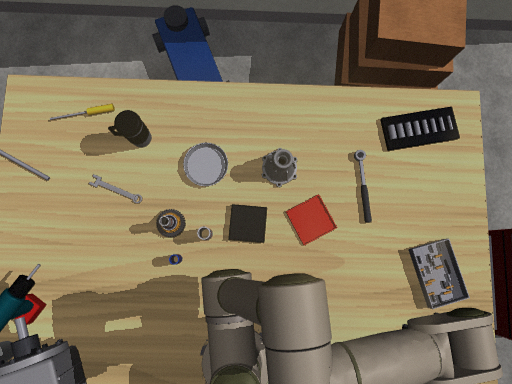

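View pics/wrist0.png

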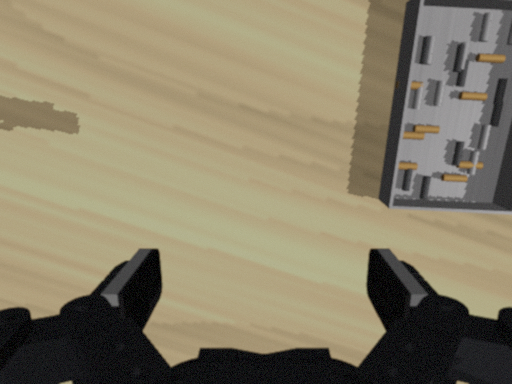

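Side view: the stack is at about (211,275). The look-alike tubes are the stack's sleeve (210,253), a lone grey tube (259,255) and a blue one (263,297). In the top view they are at (167,222), (204,233) and (176,259). The housing is at (281,165), tray (310,220), plate (248,224), dish (205,165), mug (130,128) and ratchet (363,187). Next is a close crop.

Run:
```python
import cv2,numpy as np
s=cv2.imread('pics/side0.png')[225:325,170:300]; t=cv2.imread('pics/top0.png')[195:275,140:340]
cv2.imwrite('pics/crop_s.png',cv2.resize(s,None,fx=6,fy=6,interpolation=cv2.INTER_CUBIC))
cv2.imwrite('pics/crop_t.png',cv2.resize(t,None,fx=4,fy=4,interpolation=cv2.INTER_CUBIC))
t=cv2.imread('pics/top0.png')[130:210,160:320]
cv2.imwrite('pics/crop_t2.png',cv2.resize(t,None,fx=5,fy=5,interpolation=cv2.INTER_CUBIC))
```

```text
(no output)
```

View pics/crop_s.png

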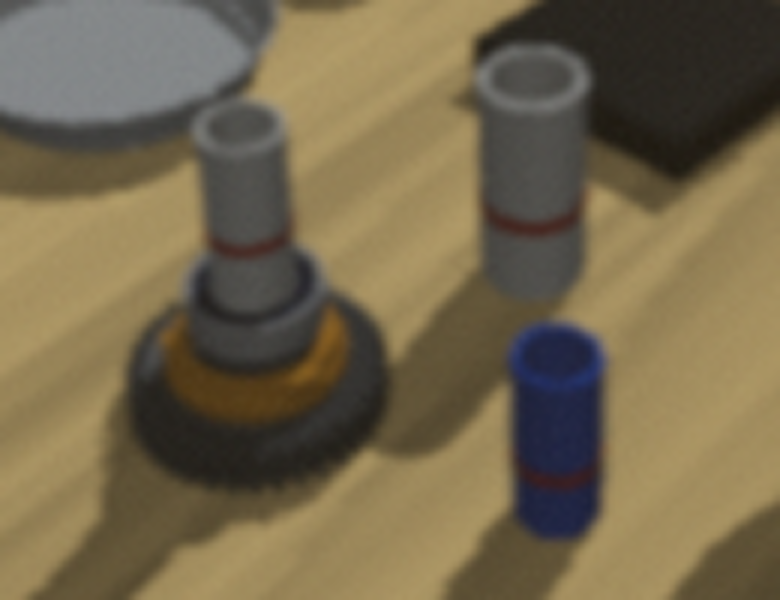

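View pics/crop_t.png

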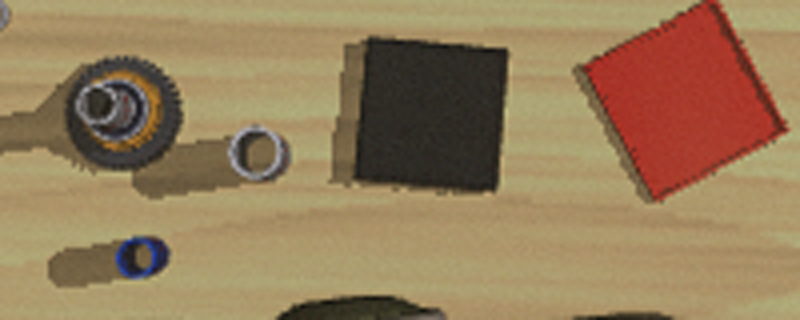

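View pics/crop_t2.png

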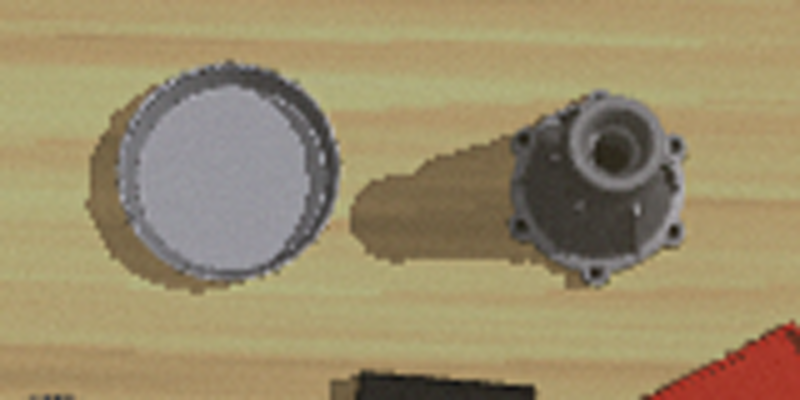

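The stack's sleeve is the smaller of the two grey tubes: in the crop its top is about 90 px wide against 113 px for the lone tube. That makes it the target, standing on the bearing. Now the positions.

```bash
cat > h.py <<'E'
import numpy as np, cv2
from rig import sense, vision
def ray(cal,u,v):
    K=cal["K"];E=cal["extrinsics"]
    d=np.array([(u-K[0,2])/K[0,0],-(v-K[1,2])/K[1,1],-1.0])
    return E[:3,3],E[:3,:3]@d
def onz(cal,u,v,z):
    o,d=ray(cal,u,v); return o+d*(z-o[2])/d[2]
def proj(cal,p):
    E=cal["extrinsics"];K=cal["K"]
    c=E[:3,:3].T@(np.asarray(p,float)-E[:3,3])
    return np.array([K[0,2]+K[0,0]*c[0]/-c[2],K[1,2]+K[1,1]*c[1]/c[2]])
def tri(o1,d1,o2,d2):
    A=np.stack([d1,-d2],1); t=np.linalg.lstsq(A,o2-o1,rcond=None)[0]
    a=o1+d1*t[0];b=o2+d2*t[1]; return (a+b)/2,np.linalg.norm(a-b)
def blobs(mask,amin=50):
    n,l,s,c=cv2.connectedComponentsWithStats(mask.astype(np.uint8))
    return [(s[i],c[i],l==i) for i in range(1,n) if s[i][4]>=amin]
E
python3 - <<'E'
from h import *
top=vision.calibration("top");side=vision.calibration("side")
im=cv2.imread('pics/top0.png');hsv=cv2.cvtColor(im,cv2.COLOR_BGR2HSV)
H,S,V=cv2.split(hsv)
def poly(cal,m,z,name):
    c=max(cv2.findContours(m.astype(np.uint8),cv2.RETR_EXTERNAL,cv2.CHAIN_APPROX_NONE)[0],key=cv2.contourArea)
    pts=np.array([onz(cal,*p[0],z)[:2] for p in c],np.float32)
    r=cv2.minAreaRect(pts); print(name,"rect",r,"circ",cv2.minEnclosingCircle(pts))
R=np.zeros_like(H)
def win(m,x0,y0,x1,y1):
    w=np.zeros(m.shape,bool); w[y0:y1,x0:x1]=1; return m&w
poly(top,win((S>130)&((H<8)|(H>172)),270,180,350,260),10,"tray")
poly(top,win((V<70),235,200,272,250),22,"plate")
poly(top,win((S<45)&(V>60),175,135,235,195),24,"dish")
for n,p,z in [("sleevetop",(164.4,220.6),125),("gear",(170.4,222.9),18),("mouth",(283,158.2),140),("sleeve big",(204,232.8),80)]:
    print(n,onz(top,*p,z))
im=cv2.imread('pics/side0.png')
for n,a,b,z in [("sleevetop",(164.4,220.6),(170+239/6-.4,225+129/6-.4),125)]:
    print(n,tri(*ray(top,*a),*ray(side,*b)),onz(side,*b,z))
print(onz(side,170+258/6-.4,225+395/6-.4,18))
s=cv2.imread('pics/side0.png')[145:215,220:285]
cv2.imwrite('pics/crop_h.png',cv2.resize(s,None,fx=8,fy=8,interpolation=cv2.INTER_CUBIC))
E
```

```text
tray rect ((467.530029296875, -237.33982849121094), (129.80978393554688, 130.5844268798828), 29.05021858215332) circ ((467.7954406738281, -236.89993286132812), 88.78543090820312)
plate rect ((446.48565673828125, -27.512924194335938), (106.07102966308594, 119.91725158691406), 86.49425506591797) circ ((447.6809387207031, -28.337814331054688), 77.63678741455078)
dish rect ((644.8603515625, 128.7651824951172), (146.48252868652344, 149.92054748535156), 1.8556652069091797) circ ((645.5919799804688, 127.75208282470703), 76.63329315185547)
sleevetop [440.8600286  233.98735927 125.        ]
gear [440.88248476 235.82038832  18.        ]
mouth [ 645.17772581 -126.6312976   140.        ]
sleeve big [408.65271782 115.69336232  80.        ]
sleevetop (array([441.65869861, 235.25646656, 121.27935349]), np.float64(1.4548362780047783)) [438.56426911 238.91438176 125.        ]
[428.65064801 250.02791058  18.        ]
```

View pics/crop_h.png

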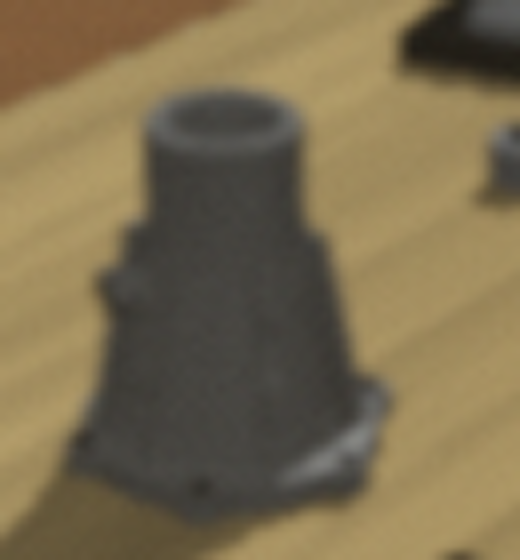

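```bash
cat >> h.py <<'E'
from scipy.spatial.transform import Rotation as Rn
def Rt():
    q=sense()["ee_rot"]; return Rn.from_quat([q[1],q[2],q[3],q[0]]).as_matrix()
def st():
    s=sense(); np.set_printoptions(precision=3,suppress=True)
    print("t",round(s["time_s"],2),"tcp",s["eef_pos"],"F",s["force"],"g",round(s["grip_width"],3)); print("J",s["joints"]); print("R",Rt().tolist())
def go(p):
    s=sense(); print("shift cm",Rt().T@(np.asarray(p)-s["eef_pos"])/10)
E
python3 - <<'E'
from h import *
st(); go([400,200,260])
top=vision.calibration("top");side=vision.calibration("side")
im=cv2.imread('pics/top0.png');H,S,V=cv2.split(cv2.cvtColor(im,cv2.COLOR_BGR2HSV))
m=np.zeros(V.shape,np.uint8); m[200:250,222:275]=(V<70)[200:250,222:275]
c=max(cv2.findContours(m,cv2.RETR_EXTERNAL,cv2.CHAIN_APPROX_NONE)[0],key=cv2.contourArea)
print(cv2.minAreaRect(np.array([onz(top,*p[0],22)[:2] for p in c],np.float32)))
print(tri(*ray(top,283,158.2),*ray(side,247.35,160)),onz(side,247.35,160,140))
print("mug",onz(top,130,128,175),onz(top,140,140,0),"ratchet head",onz(top,360,156,25))
E
```

```text
t 0.15 tcp [ 179.403 -493.188  230.898] F [ 0.661 -0.207  0.29 ] g 1.0
J [-1.445  0.313  1.498  0.     1.331 -0.223]
R [[-0.00011349186158798874, 0.9397667912161228, 0.34181627411074134], [0.0009502040902771292, 0.3418162233460522, -0.9397663361547], [-0.9999995421157872, 0.00021813939083537015, -0.0009317636084285597]]
shift cm [ -2.847  44.426 -57.606]
((446.87738037109375, -21.244430541992188), (118.71195983886719, 119.86666107177734), 86.4335708618164)
(array([ 646.732, -126.71 ,  135.47 ]), np.float64(1.1494369027290174)) [ 640.414 -118.55   140.   ]
mug [716.333 344.978 175.   ] [728.058 361.905   0.   ] ratchet head [ 688.87  -403.141   25.   ]
```

```bash
python3 -m pendant '[[0,0,0,-0.6,3,-4,1],[0,0,0,-1.2,6.5,-8.5,1],[0,0,0,-1.8,10,-13,1],[0,0,0,-2.4,13.5,-17.5,1],[0,0,0,-3,17,-22,1]]' 50; python3 -m pendant '[[0,0,0,0,3.5,-4.5,1],[0,0,0,0,7,-9,1],[0,0,0,0,10.5,-13.5,1],[0,0,0,0,14,-18,1],[0,0,0,0,17,-22,1]]'; python3 -c "
from h import *
st();go([441,235,260])"
```

```text
time_s: 0.78
eef_pos: [264.1, -226.7, 261.4]
ee_rot: [0.579, 0.406, 0.579, -0.406]
force: [1.2, -1.0, -0.4]
grip_width: 1.001
time_s: 1.4
eef_pos: [348.7, 38.4, 261.4]
ee_rot: [0.58, 0.406, 0.579, -0.405]
force: [-0.1, -1.0, -0.6]
grip_width: 1.0
t 1.4 tcp [348.673  38.351 261.399] F [-0.088 -1.019 -0.649] g 1.0
J [-0.228 -0.114  1.894 -0.     1.361  0.993]
R [[0.0005569521869460692, 0.9395362025038929, 0.34244914073308147], [-0.00015532282704194822, 0.3424492709922484, -0.9395363072663544], [-0.9999998328395268, 0.000470086632390454, 0.0003366592894783471]]
shift cm [  0.142  15.409 -15.314]
```

```bash
python3 -m pendant '[[0,0,0,0,4,-4,1],[0,0,0,0,8,-8,1],[0,0,0,0,12,-12,1],[0,0,0,0,15.4,-15.3,1],[0,0,0,0,15.4,-15.3,1]]'
python3 - <<'E'
from h import *
st()
c=vision.calibration("wrist"); np.save('wc1.npy',c["extrinsics"])
cv2.imwrite('pics/w1.png',vision.capture("wrist")[:,:,::-1])
for z in (125,55,32,18): print(z,proj(c,[441,235,z]))
E
```

```text
time_s: 2.02
eef_pos: [441.2, 234.7, 260.3]
ee_rot: [0.579, 0.404, 0.58, -0.405]
force: [-0.4, -1.7, 0.0]
grip_width: 1.002
t 2.02 tcp [441.218 234.691 260.277] F [-0.408 -1.653  0.031] g 1.002
J [0.254 0.237 1.521 0.    1.385 1.473]
R [[-0.0015811785461433137, 0.9387132722104312, 0.3446953618057407], [-0.00019908672618446088, 0.3446954903664322, -0.9387145355674006], [-0.9999987301186342, -0.001552899555704923, -0.0003581397621295612]]
125 [263.269 185.239]
55 [263.43 168.77]
32 [263.47  164.655]
18 [263.492 162.38 ]
```

View pics/w1.png

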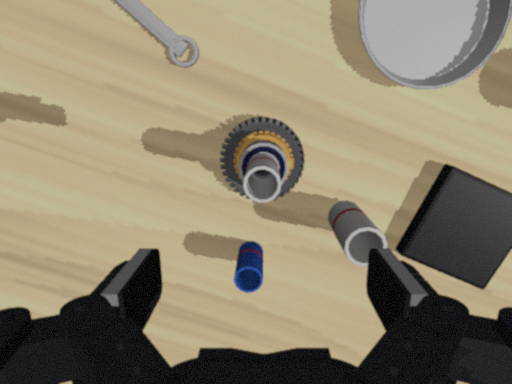

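The wrist view shows the sleeve's top rim at (263,183) over the gear at (262,160), the lone tube at (363,243), the blue one at (249,268), the dish upper right and the plate right. I'll refine the stack axis by contours.

Run:
```python
from h import *
c=vision.calibration("wrist"); c["extrinsics"]=np.load('wc1.npy')
im=cv2.imread('pics/w1.png');H,S,V=cv2.split(cv2.cvtColor(im,cv2.COLOR_BGR2HSV))
cv2.imwrite('pics/w1c.png',cv2.resize(im[105:215,205:320],None,fx=5,fy=5,interpolation=cv2.INTER_CUBIC))
def win(m,x0,y0,x1,y1):
    w=np.zeros(m.shape,np.uint8); w[y0:y1,x0:x1]=m[y0:y1,x0:x1]; return w
def circ(m,z,n):
    k=max(cv2.findContours(m,cv2.RETR_EXTERNAL,cv2.CHAIN_APPROX_NONE)[0],key=cv2.contourArea)
    p=np.array([onz(c,*q[0],z)[:2] for q in k],np.float32); print(n,cv2.minEnclosingCircle(p),cv2.minAreaRect(p))
circ(win((V>130)&(S<60),240,155,286,206).astype(np.uint8),125,"sleeve top")
wood=(S>55)&(H>12)&(H<32)
circ(win((~((V>100)&(S>50))).astype(np.uint8),215,110,310,150),18,"gear upper half")
circ(win(((S>150)&(H>10)&(H<25)).astype(np.uint8),225,120,300,205),32,"brass")
```

```text
sleeve top ((443.1314697265625, 234.42803955078125), 19.385387420654297) ((441.1534729003906, 235.60231018066406), (31.905113220214844, 32.99212646484375), 5.195565700531006)
gear upper half ((456.36724853515625, 242.37838745117188), 44.52826690673828) ((470.94293212890625, 247.7244415283203), (34.825340270996094, 89.04835510253906), 20.13186264038086)
brass ((450.37799072265625, 244.41258239746094), 29.71725082397461) ((457.5466003417969, 252.04074096679688), (24.314167022705078, 59.43259811401367), 46.77896499633789)
```

View pics/w1c.png

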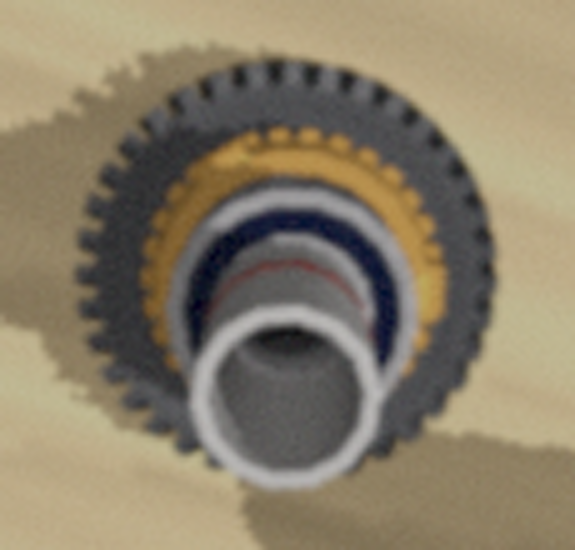

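```bash
python3 -m pendant '[[0,0,0,4,0.05,0,1],[0,0,0,8,0.05,0,1],[0,0,0,12,0.05,0,1],[0,0,0,15,0.05,0,1],[0,0,0,17.1,0.05,0,1]]'; python3 -m pendant '[[0,0,0,0,0,0,1],[0,0,0,0,0,0,0.7],[0,0,0,0,0,0,0.45],[0,0,0,0,0,0,0.3],[0,0,0,0,0,0,0.2]]' 40;python3 -m pendant '[[0,0,0,0,0,0,0.2],[0,0,0,0,0,0,0.2],[0,0,0,0,0,0,0.2],[0,0,0,0,0,0,0.2],[0,0,0,0,0,0,0.2]]' 40
python3 - <<'E'
from h import *
st()
cv2.imwrite('pics/w2.png',vision.capture("wrist")[:,:,::-1])
s=vision.capture("side")[:,:,::-1]
cv2.imwrite('pics/s2.png',cv2.resize(s[180:330,140:300],None,fx=4,fy=4))
E
```

```text
time_s: 2.7
eef_pos: [440.8, 231.7, 89.3]
ee_rot: [0.579, 0.406, 0.579, -0.406]
force: [0.9, 0.5, 1.1]
grip_width: 0.999
time_s: 3.32
eef_pos: [441.8, 233.1, 91.1]
ee_rot: [0.579, 0.406, 0.579, -0.405]
force: [-1.2, 0.9, 5.3]
grip_width: 0.363
time_s: 3.95
eef_pos: [441.8, 233.1, 91.1]
ee_rot: [0.579, 0.406, 0.579, -0.405]
force: [-1.1, 0.4, 5.5]
grip_width: 0.365
t 3.95 tcp [441.783 233.112  91.059] F [-1.108  0.413  5.468] g 0.365
J [0.25  0.419 1.749 0.    0.972 1.472]
R [[0.0011384050001631563, 0.9397274762816872, 0.34192246833939827], [0.00044930536443910096, 0.34192217472341535, -0.9397281652462588], [-0.9999992510790923, 0.0012234188413576819, -3.297868283247407e-05]]
```

View pics/w2.png

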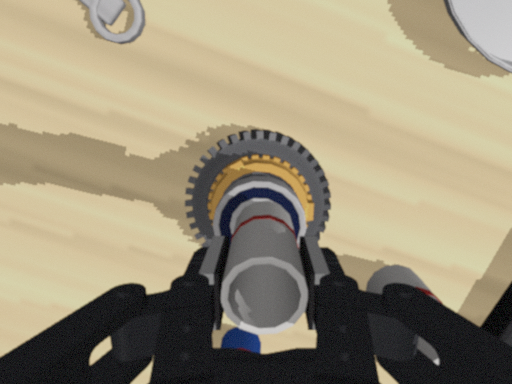

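View pics/s2.png

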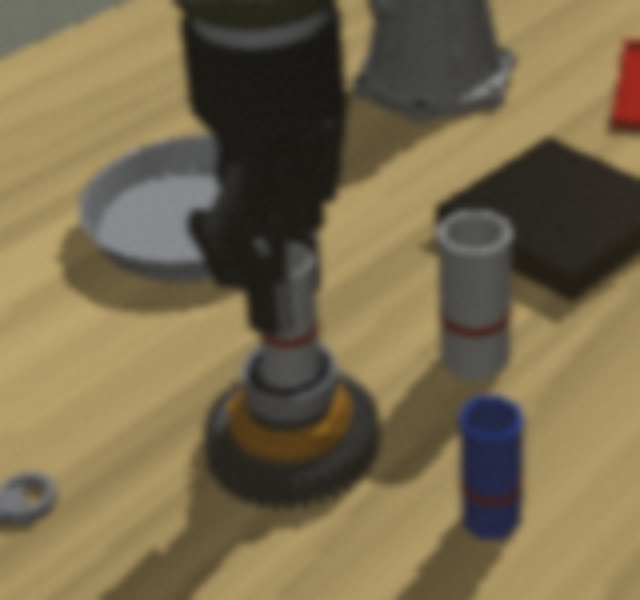

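The sleeve is gripped by its upper half, pads above the red ring, with the jaws stopped at 0.365 (31 mm). Lifting straight up.

```bash
python3 -m pendant '[[0,0,0,-1,0,0,0.2],[0,0,0,-2.5,0,0,0.2],[0,0,0,-5.5,0,0,0.2],[0,0,0,-9,0,0,0.2],[0,0,0,-13,0,0,0.2]]';python3 -m pendant '[[0,0,0,-1,0,0,0.2],[0,0,0,-1.5,0,0,0.2],[0,0,0,-1.5,0,0,0.2],[0,0,0,-1.5,0,0,0.2],[0,0,0,-1.5,0,0,0.2]]'
python3 - <<'E'
from h import *
st()
c=vision.calibration("wrist"); np.save('wc3.npy',c["extrinsics"])
w=vision.capture("wrist")[:,:,::-1]
cv2.imwrite('pics/w3.png',w)
p=sense()["eef_pos"]; print("pred rim px",proj(c,p+[0,0,34]), "bottom",proj(c,p+[0,0,-36]))
go([645.5,-126,232])
E
```

```text
time_s: 4.68
eef_pos: [441.2, 232.8, 222.2]
ee_rot: [0.579, 0.406, 0.579, -0.406]
force: [0.5, -0.2, -1.3]
grip_width: 0.366
time_s: 5.3
eef_pos: [441.3, 232.9, 234.7]
ee_rot: [0.579, 0.405, 0.579, -0.406]
force: [0.1, -0.1, -1.3]
grip_width: 0.362
t 5.3 tcp [441.284 232.856 234.684] F [ 0.088 -0.091 -1.323] g 0.362
J [0.25  0.253 1.568 0.    1.322 1.472]
R [[-0.0012028128813499905, 0.9397837897011123, 0.34176743826202655], [-0.0002698103746575642, 0.34176736806008073, -0.9397845462294255], [-0.9999992402214786, -0.0012225973584616412, -0.0001575187763313557]]
pred rim px [263.133 300.521] bottom [263.449 228.622]
shift cm [ 0.275  6.922 40.703]
```

View pics/w3.png

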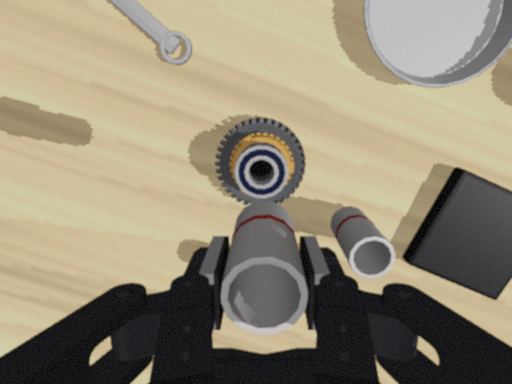

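```bash
python3 -m pendant '[[0,0,0,0,0,3,0.2],[0,0,0,0,0,7,0.2],[0,0,0,0,0,12,0.2],[0,0,0,0,0,17,0.2],[0,0,0,0,0.5,22,0.2]]';python3 -m pendant '[[0,0,0,0,0,5,0.2],[0,0,0,0,0.3,10,0.2],[0,0,0,0,0.3,15,0.2],[0,0,0,0.2,0.3,18,0.2],[0,0,0,0.2,0.3,18.7,0.2]]'; python3 -m pendant '[[0,0,0,0,0,0,0.2],[0,0,0,0,0,0,0.2],[0,0,0,0,0,0,0.2],[0,0,0,0,0,0,0.2],[0,0,0,0,0,0,0.2]]';python3 - <<'E'
from h import *
st()
c=vision.calibration("wrist"); np.save('wc4.npy',c["extrinsics"])
w=vision.capture("wrist")[:,:,::-1]
cv2.imwrite('pics/w4.png',w)
print("pred mouth px",proj(c,[645.5,-126,140]))
E
```

```text
time_s: 5.98
eef_pos: [521.7, 26.3, 235.3]
ee_rot: [0.579, 0.406, 0.579, -0.406]
force: [0.2, 0.1, -1.2]
grip_width: 0.36
time_s: 6.6
eef_pos: [588.1, -148.4, 232.3]
ee_rot: [0.578, 0.406, 0.579, -0.406]
force: [0.1, 0.4, -1.7]
grip_width: 0.364
time_s: 7.22
eef_pos: [588.1, -146.7, 233.4]
ee_rot: [0.579, 0.406, 0.579, -0.406]
force: [-0.0, -1.0, -1.0]
grip_width: 0.362
t 7.22 tcp [ 588.087 -146.655  233.404] F [-0.031 -0.995 -0.957] g 0.362
J [-0.437  0.493  1.23   0.     1.418  0.784]
R [[0.00012791340249435068, 0.9397036046263337, 0.3419899400427393], [-3.2446666868968244e-05, 0.341989946560622, -0.939703610399937], [-0.9999999912926876, 0.00010910425248539246, 7.423534749834149e-05]]
pred mouth px [263.823 111.001]
```

View pics/w4.png

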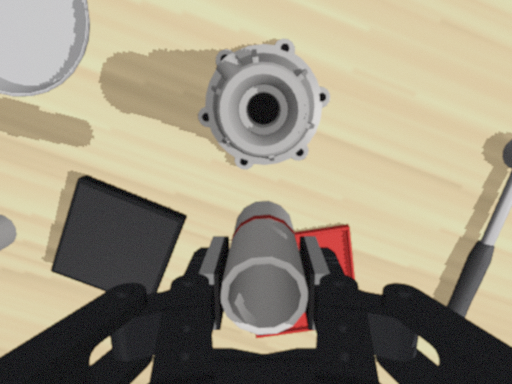

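Run:
```python
import cv2
im=cv2.imread('pics/w4.png')
cv2.imwrite('pics/w4c.png',cv2.resize(im[60:160,210:320],None,fx=6,fy=6,interpolation=cv2.INTER_CUBIC))
cv2.imwrite('pics/w4d.png',cv2.resize(im[190:345,195:330],None,fx=4,fy=4,interpolation=cv2.INTER_CUBIC))
```

```text
(no output)
```

View pics/w4c.png

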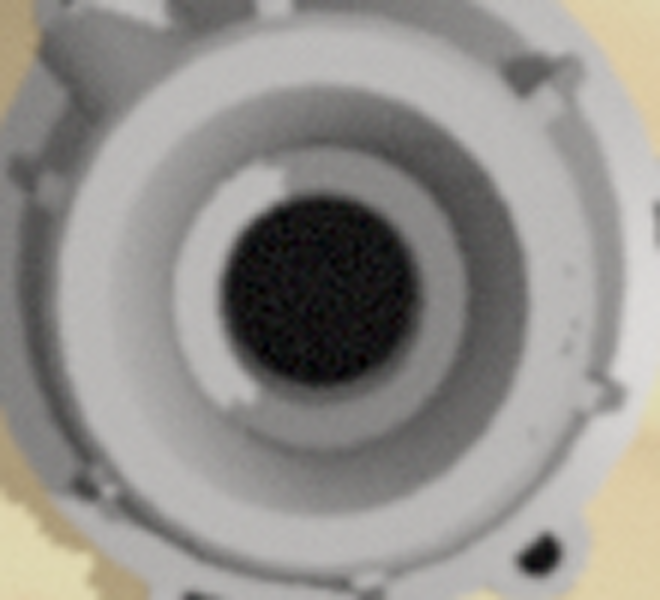

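View pics/w4d.png

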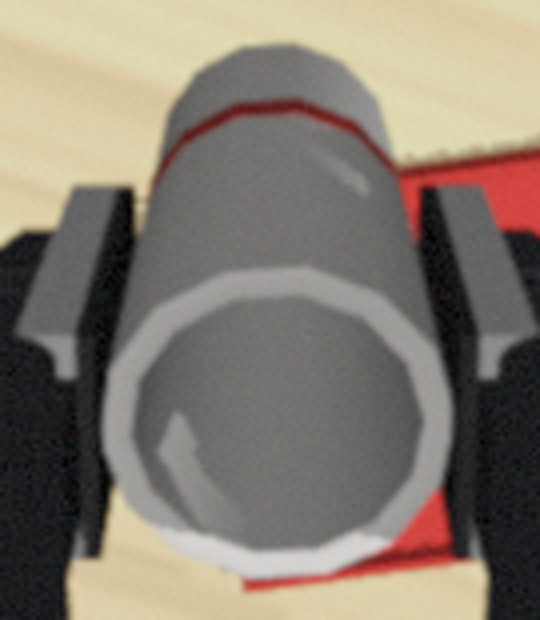

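Run:
```python
from h import *
np.set_printoptions(precision=2,suppress=True)
c=vision.calibration("wrist"); c["extrinsics"]=np.load('wc4.npy')
R=Rt();p=sense()["eef_pos"]
print("mouth",onz(c,263.4,109.25,140), "mouth ring dia",np.linalg.norm(onz(c,210+57/6,109,140)-onz(c,210+597/6,109,140)))
r=onz(c,263.6,295.5,p[2]+34); print("rim",r,R.T@(r-p))
print("rim dia",np.linalg.norm(onz(c,195+100/4,295,p[2]+34)-onz(c,195+452/4,295,p[2]+34)))
b=onz(c,263.9,200.6,p[2]-36); print("bot far edge",b,R.T@(b-p))
m=onz(c,263.4,109.25,140); print((R.T@(m-p))/10)
```

```text
mouth [ 646.46 -125.35  140.  ] mouth ring dia 59.50948497345239
rim [ 589.89 -146.16  267.34] [-34.     1.89   0.1 ]
rim dia 30.90146374252265
bot far edge [ 603.24 -141.41  197.34] [36.   16.06  0.2 ]
[ 9.33  6.22 -0.01]
```

```bash
python3 -m pendant '[[0,0,0,0,2,0,0.2],[0,0,0,0,4,0,0.2],[0,0,0,0.5,5.7,0,0.2],[0,0,0,2,6.15,0,0.2],[0,0,0,3,6.15,0,0.2]]'; python3 -m pendant '[[0,0,0,0.7,0,0,0.2],[0,0,0,1.5,0,0,0.2],[0,0,0,2.3,0,0,0.2],[0,0,0,3,0,0,0.2],[0,0,0,3,0,0,0.2]]'
python3 - <<'E'
from h import *
st()
c=vision.calibration("wrist"); np.save('wc5.npy',c["extrinsics"])
cv2.imwrite('pics/w5.png',vision.capture("wrist")[:,:,::-1])
s=vision.capture("side")[:,:,::-1]
cv2.imwrite('pics/s5.png',cv2.resize(s[80:220,190:310],None,fx=4,fy=4))
E
```

```text
time_s: 7.9
eef_pos: [645.3, -125.8, 201.6]
ee_rot: [0.579, 0.405, 0.58, -0.406]
force: [0.2, 0.1, -1.5]
grip_width: 0.365
time_s: 8.52
eef_pos: [645.7, -125.8, 172.6]
ee_rot: [0.579, 0.406, 0.58, -0.406]
force: [-0.4, 0.6, -1.3]
grip_width: 0.364
t 8.53 tcp [ 645.661 -125.777  172.649] F [-0.42   0.553 -1.339] g 0.364
J [-0.37   0.655  1.127  0.     1.361  0.852]
R [[-0.001022403150383766, 0.9397895885131107, 0.341752079751033], [0.00040149644634834836, 0.3417526165999292, -0.9397898636651204], [-0.999999396746019, -0.0008236318717577129, -0.0007267311319668068]]
```

View pics/w5.png

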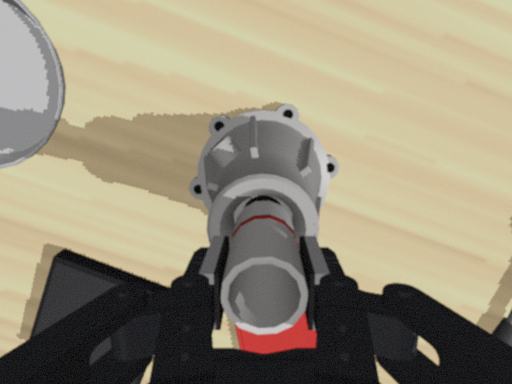

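View pics/s5.png

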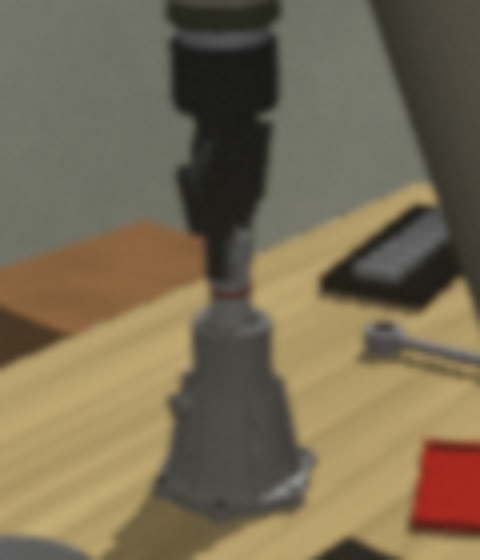

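The sleeve end is centred in the mouth and contact force is zero. Lowering further.

```bash
python3 -m pendant '[[0,0,0,0.4,0,0,0.2],[0,0,0,0.8,0,0,0.2],[0,0,0,1.1,0,0,0.2],[0,0,0,1.4,0,0,0.2],[0,0,0,1.6,0,0,0.2]]'; python3 -m pendant '[[0,0,0,0.15,0,0,0.2],[0,0,0,0.3,0,0,0.2],[0,0,0,0.4,0,0,0.2],[0,0,0,0.5,0,0,0.2],[0,0,0,0.5,0,0,0.2]]'; python3 -c "
from h import *
st()"
```

```text
time_s: 9.25
eef_pos: [645.9, -125.8, 157.1]
ee_rot: [0.579, 0.406, 0.579, -0.406]
force: [0.5, -0.4, -0.7]
grip_width: 0.363
time_s: 9.88
eef_pos: [645.9, -125.8, 152.2]
ee_rot: [0.579, 0.406, 0.579, -0.406]
force: [0.1, 0.1, -1.2]
grip_width: 0.367
t 9.88 tcp [ 645.863 -125.834  152.222] F [ 0.067  0.141 -1.156] g 0.367
J [-0.37   0.671  1.154 -0.     1.317  0.852]
R [[-0.00010610776430408642, 0.9397937397123843, 0.3417421769968609], [3.5855595723222056e-05, 0.3417421822764972, -0.9397937430985981], [-0.9999999937277593, -8.746604364723298e-05, -6.995836332412964e-05]]
```

```bash
python3 -m pendant '[[0,0,0,0.1,0,0,0.2],[0,0,0,0.15,0,0,0.2],[0,0,0,0.2,0,0,0.2],[0,0,0,0.25,0,0,0.2],[0,0,0,0.25,0,0,0.2]]'
python3 - <<'E'
from h import *
st()
cv2.imwrite('pics/w6.png',vision.capture("wrist")[150:350,180:350,::-1].repeat(3,0).repeat(3,1))
E
```

```text
time_s: 10.5
eef_pos: [646.1, -125.8, 151.1]
ee_rot: [0.58, 0.406, 0.579, -0.405]
force: [-4.0, 1.7, 7.6]
grip_width: 0.361
t 10.5 tcp [ 646.066 -125.808  151.124] F [-4.005  1.681  7.612] g 0.361
J [-0.37   0.671  1.156  0.     1.313  0.852]
R [[0.0012269473086255478, 0.9397367664629399, 0.341896628175945], [-0.0004501171690592387, 0.34189736987588465, -0.9397371897857865], [-0.9999991459970536, 0.0009991144734375346, 0.0008424817107765548]]
```

View pics/w6.png

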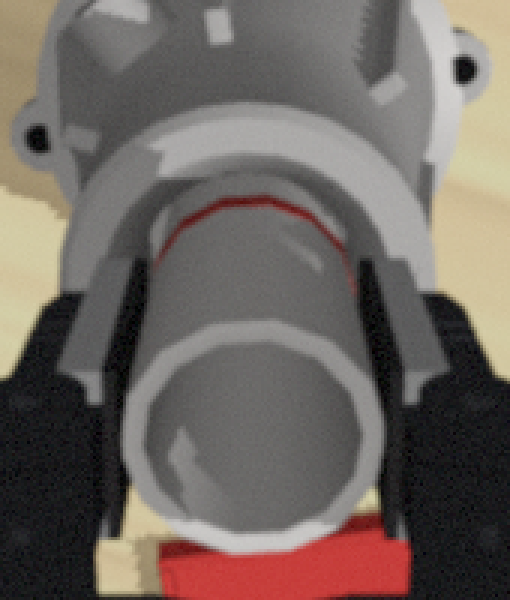

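It touched the shoulder at z=151 as expected (7.6 N), with the red ring at the mouth. Releasing and backing off.

```bash
python3 -m pendant '[[0,0,0,-0.1,0,0,0.4],[0,0,0,-0.1,0,0,0.45],[0,0,0,-0.1,0,0,0.55],[0,0,0,-0.1,0,0,0.7],[0,0,0,-0.1,0,0,0.8]]'; python3 -m pendant '[[0,0,0,-1,0,0,0.8],[0,0,0,-3,0,0,0.8],[0,0,0,-6,0,0,0.8],[0,0,0,-9,0,0,0.8],[0,0,0,-9.5,0,0,0.8]]'
python3 - <<'E'
from h import *
st()
c=vision.calibration("wrist"); np.save('wc7.npy',c["extrinsics"])
cv2.imwrite('pics/w7.png',vision.capture("wrist")[:,:,::-1])
s=vision.capture("side")[:,:,::-1]
cv2.imwrite('pics/s7.png',cv2.resize(s[120:220,190:310],None,fx=6,fy=6))
for z in (185,140): print(proj(c,[646,-125.6,z]))
E
```

```text
time_s: 11.18
eef_pos: [645.9, -125.9, 150.7]
ee_rot: [0.579, 0.406, 0.579, -0.406]
force: [0.5, 0.7, 0.3]
grip_width: 0.802
time_s: 11.8
eef_pos: [646.5, -126.0, 248.5]
ee_rot: [0.581, 0.406, 0.578, -0.405]
force: [-0.6, 0.8, -1.6]
grip_width: 0.802
t 11.8 tcp [ 646.485 -126.044  248.516] F [-0.634  0.841 -1.559] g 0.802
J [-0.37   0.611  1.005  0.     1.521  0.852]
R [[0.004243393259821537, 0.9397605292968301, 0.341807169599154], [-0.0016371965158331059, 0.34181631777835303, -0.9397653560799191], [-0.9999896565471122, 0.0034281884706487964, 0.002989033723239942]]
[262.3   213.615]
[262.4   194.754]
```

View pics/w7.png

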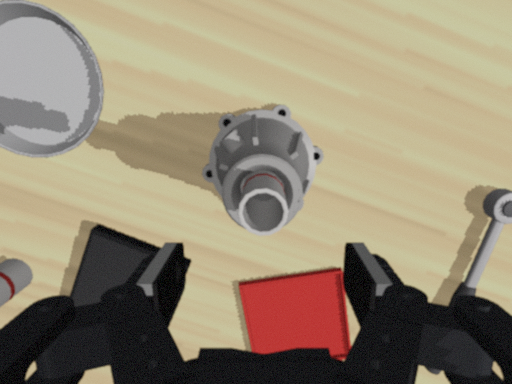

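View pics/s7.png

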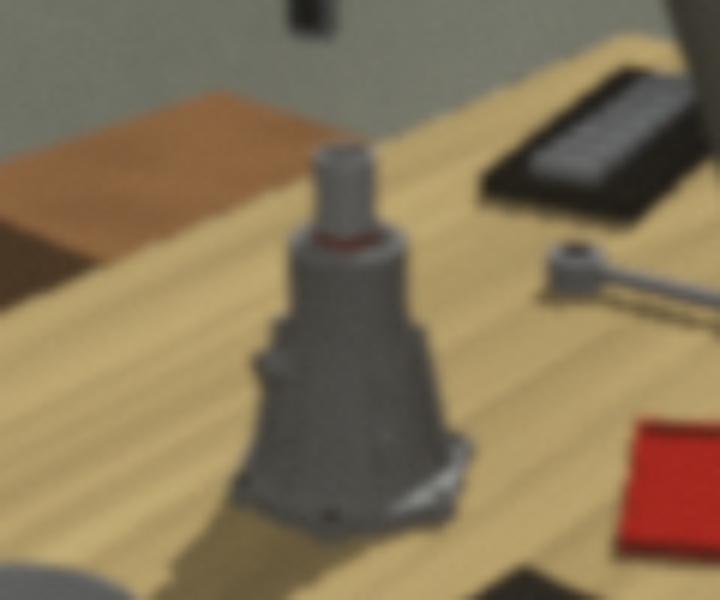

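The sleeve stands upright in the housing, red ring at the mouth, rim at (265,213) against a predicted (262,214). Next is the bearing, using the earlier picture w3 taken after the sleeve came off.

Run:
```python
from h import *
im=cv2.imread('pics/w3.png')
cv2.imwrite('pics/w3c.png',cv2.resize(im[110:210,205:315],None,fx=6,fy=6,interpolation=cv2.INTER_CUBIC))
go([441.6,235.3,200])
```

```text
shift cm [  4.57427628  -6.86008106 -40.92089173]
```

View pics/w3c.png

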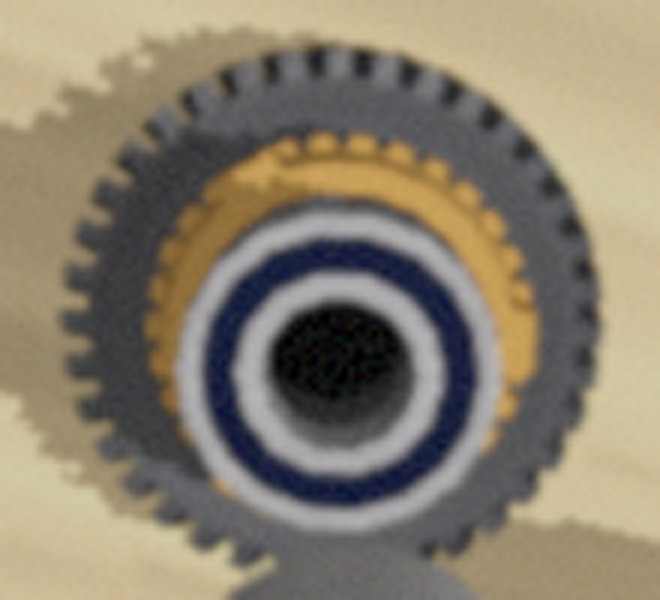

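Run:
```python
from h import *
np.set_printoptions(precision=1,suppress=True)
c=vision.calibration("wrist"); c["extrinsics"]=np.load('wc3.npy')
print("bearing",onz(c,261.1,171.3,55),"gear",onz(c,260.1,160.6,18),"ring",onz(c,205+343/6-.4,165,32))
print(np.linalg.norm(onz(c,205+175/6,171,55)-onz(c,205+503/6,171,55)))
```

```text
bearing [442.9 236.   55. ] gear [446.  238.6  18. ] ring [444.7 236.2  32. ]
51.85715604122709
```

```bash
python3 -m pendant '[[0,0,0,-0.2,-0.5,-3,0.9],[0,0,0,0,-1.5,-7.5,0.9],[0,0,0,0,-2.5,-12.5,0.9],[0,0,0,0,-3,-17.5,0.9],[0,0,0,0,-3.5,-22.5,0.9]]';python3 -m pendant '[[0,0,0,0,-0.5,-5,0.9],[0,0,0,0,-1.5,-10,0.9],[0,0,0,1,-2.5,-14.5,0.9],[0,0,0,1.5,-3.3,-17.5,0.9],[0,0,0,2,-3.3,-18.4,0.9]]';python3 -m pendant '[[0,0,0,0.5,0,0,0.9],[0,0,0,1,0,0,0.9],[0,0,0,1,0,0,0.9],[0,0,0,1,0,0,0.9],[0,0,0,1,0,0,0.9]]'
python3 - <<'E'
from h import *
st()
c=vision.calibration("wrist"); np.save('wc8.npy',c["extrinsics"])
w=vision.capture("wrist")[:,:,::-1]
cv2.imwrite('pics/w8.png',w)
E
```

```text
time_s: 12.52
eef_pos: [534.7, 75.0, 244.5]
ee_rot: [0.578, 0.405, 0.58, -0.406]
force: [-0.7, -0.4, -0.6]
grip_width: 0.904
time_s: 13.15
eef_pos: [440.9, 236.3, 224.7]
ee_rot: [0.579, 0.405, 0.58, -0.406]
force: [1.2, -0.5, -0.5]
grip_width: 0.901
time_s: 13.78
eef_pos: [442.4, 235.1, 216.0]
ee_rot: [0.579, 0.406, 0.579, -0.406]
force: [0.5, -0.3, -0.0]
grip_width: 0.898
t 13.78 tcp [442.402 235.129 215.987] F [ 0.541 -0.291 -0.029] g 0.898
J [ 0.254  0.273  1.593 -0.     1.276  1.477]
R [[0.00043411465472870114, 0.9398842012119464, 0.3414930451072876], [7.026792114034341e-05, 0.3414930477717969, -0.9398842978717905], [-0.9999999033034382, 0.00043201355381911055, 8.220342759379662e-05]]
```

View pics/w8.png

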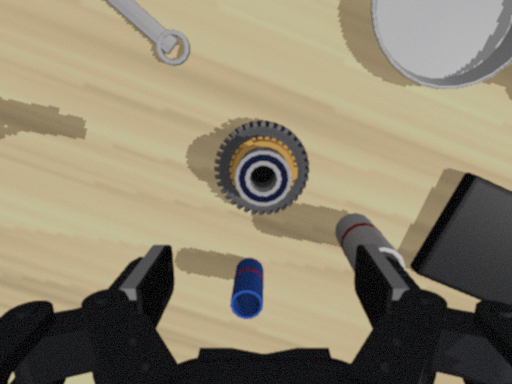

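```bash
python3 -m pendant '[[0,0,0,4,0.1,-0.05,0.9],[0,0,0,8,0.1,-0.05,0.9],[0,0,0,12,0.1,-0.05,0.9],[0,0,0,14.5,0.1,-0.05,0.9],[0,0,0,16.5,0.1,-0.05,0.9]]'; python3 -m pendant '[[0,0,0,0.5,0,0,0.9],[0,0,0,0.9,0,0,0.9],[0,0,0,1.25,0,0,0.9],[0,0,0,1.25,0,0,0.9],[0,0,0,1.25,0,0,0.9]]';  python3 - <<'E'
from h import *
st()
w=vision.capture("wrist")[:,:,::-1]
cv2.imwrite('pics/w9.png',w)
s=vision.capture("side")[:,:,::-1]
cv2.imwrite('pics/s9.png',cv2.resize(s[200:320,140:270],None,fx=5,fy=5))
E
```

```text
time_s: 14.45
eef_pos: [442.8, 236.0, 49.8]
ee_rot: [0.579, 0.406, 0.579, -0.406]
force: [-0.7, 0.4, 1.0]
grip_width: 0.899
time_s: 15.08
eef_pos: [443.1, 236.1, 38.6]
ee_rot: [0.579, 0.406, 0.579, -0.406]
force: [-0.0, -0.6, -0.1]
grip_width: 0.9
t 15.07 tcp [443.136 236.131  38.617] F [-0.018 -0.596 -0.104] g 0.9
J [ 0.256  0.51   1.778 -0.     0.854  1.478]
R [[0.0005414264062902907, 0.939782429434084, 0.3417728663665654], [0.00011554408737540767, 0.34177285538774316, -0.9397825822868144], [-0.9999998467534938, 0.0005483129401557263, 7.645854571980415e-05]]
```

View pics/w9.png

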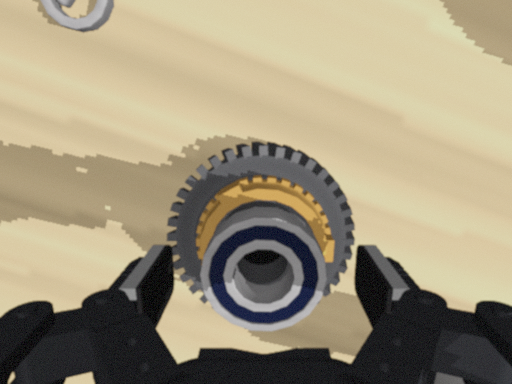

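View pics/s9.png

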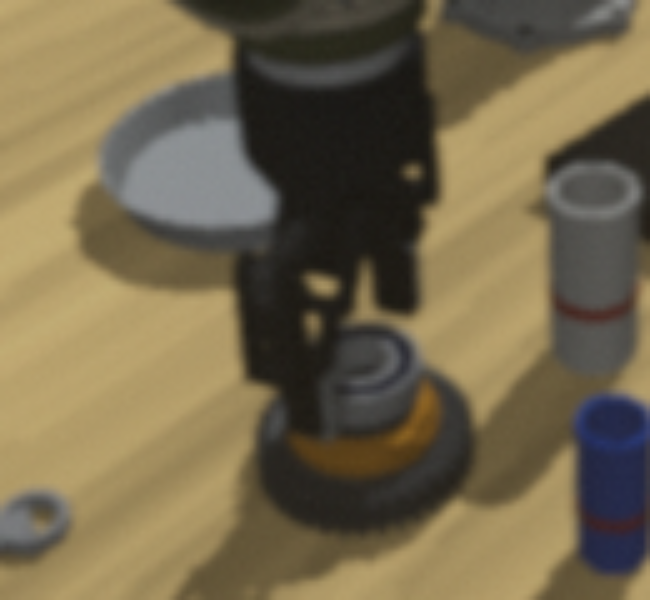

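The wrist view has the bearing centred between the pads at (264,272), tips above the ring. Closing.

```bash
python3 -m pendant '[[0,0,0,0,0,0,0.75],[0,0,0,0,0,0,0.68],[0,0,0,0,0,0,0.62],[0,0,0,0,0,0,0.55],[0,0,0,0,0,0,0.45]]' 40; python3 -m pendant '[[0,0,0,0,0,0,0.45],[0,0,0,0,0,0,0.45],[0,0,0,0,0,0,0.45],[0,0,0,0,0,0,0.45],[0,0,0,0,0,0,0.45]]' 50
python3 - <<'E'
from h import *
st()
c=vision.calibration("wrist");print(proj(c,sense()["eef_pos"]*[1,1,0]+[0,0,55]))
w=vision.capture("wrist")[:,:,::-1]
cv2.imwrite('pics/w10.png',w)
s=vision.capture("side")[:,:,::-1]
cv2.imwrite('pics/s10.png',cv2.resize(s[200:320,140:270],None,fx=5,fy=5))
E
```

```text
time_s: 15.8
eef_pos: [443.1, 236.1, 38.7]
ee_rot: [0.579, 0.406, 0.579, -0.406]
force: [-2.8, -0.5, 6.5]
grip_width: 0.591
time_s: 16.42
eef_pos: [443.0, 236.1, 38.7]
ee_rot: [0.579, 0.406, 0.579, -0.406]
force: [-1.9, -1.1, 5.7]
grip_width: 0.588
t 16.43 tcp [443.034 236.12   38.716] F [-1.886 -1.093  5.662] g 0.588
J [ 0.256  0.51   1.777 -0.     0.854  1.478]
R [[0.0002589582231002918, 0.9397667835160792, 0.3418162160291421], [-3.8043080758942693e-06, 0.34181622841347553, -0.9397668146826179], [-0.9999999664630823, 0.0002420599702677717, 9.209128550086154e-05]]
[263.265 275.57 ]
```

View pics/w10.png

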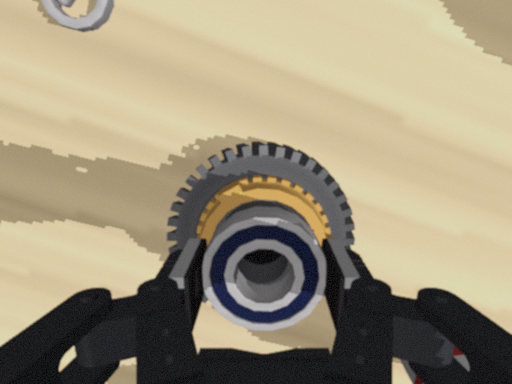

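View pics/s10.png

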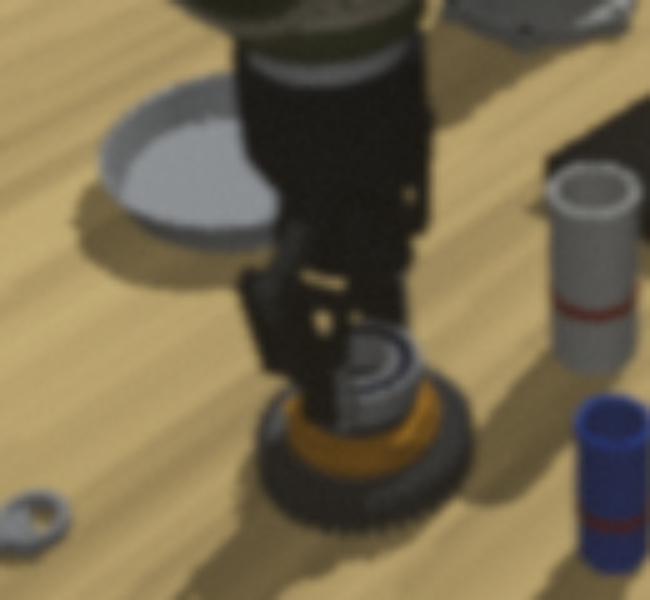

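```bash
python3 -m pendant '[[0,0,0,-0.7,0,0,0.45],[0,0,0,-2,0,0,0.45],[0,0,0,-4.5,0,0,0.45],[0,0,0,-8,0,0,0.45],[0,0,0,-11,0,0,0.45]]'; python3 -m pendant '[[0,0,0,-0.5,-0.5,3,0.45],[0,0,0,-0.5,-2,7,0.45],[0,0,0,-0.5,-3.5,11.5,0.45],[0,0,0,-0.5,-5,16,0.45],[0,0,0,-0.5,-6,20.5,0.45]]';python3 -m pendant '[[0,0,0,0,-1.5,4.5,0.45],[0,0,0,0,-3,9,0.45],[0,0,0,0,-4.5,13.5,0.45],[0,0,0,0,-6,18,0.45],[0,0,0,0,-7.5,22,0.45]]'; python3 -c "
from h import *
st();go([467.5,-237.3,120])"
```

```text
time_s: 17.15
eef_pos: [443.0, 236.1, 150.3]
ee_rot: [0.579, 0.406, 0.579, -0.405]
force: [1.7, 0.3, -2.5]
grip_width: 0.586
time_s: 17.77
eef_pos: [456.5, 21.5, 154.1]
ee_rot: [0.579, 0.406, 0.579, -0.406]
force: [0.3, 0.2, -1.3]
grip_width: 0.583
time_s: 18.4
eef_pos: [461.2, -211.2, 154.0]
ee_rot: [0.579, 0.406, 0.579, -0.406]
force: [1.1, 0.4, -1.3]
grip_width: 0.584
t 18.4 tcp [ 461.175 -211.159  154.047] F [ 1.109  0.361 -1.287] g 0.584
J [-0.661  0.35   1.66   0.     1.131  0.562]
R [[0.0006103200604296588, 0.939961634307303, 0.341279582658805], [-0.00040293345725150864, 0.34127984967015457, -0.939961649139871], [-0.9999997325769908, 0.00043616448837452415, 0.0005870319294692949]]
shift cm [ 3.406 -0.299  2.671]
```

```bash
python3 -m pendant '[[0,0,0,0,-3,1,0.45],[0,0,0,0,-6,2,0.45],[0,0,0,0,-9,2.7,0.45],[0,0,0,0,-9,2.7,0.45],[0,0,0,0,-9,2.7,0.45]]'
python3 - <<'E'
from h import *
st()
c=vision.calibration("wrist"); np.save('wc11.npy',c["extrinsics"])
w=vision.capture("wrist")[:,:,::-1].copy()
cv2.imwrite('pics/w11.png',w)
H,S,V=cv2.split(cv2.cvtColor(w,cv2.COLOR_BGR2HSV))
m=((S>130)&((H<8)|(H>172))).astype(np.uint8)
k=max(cv2.findContours(m,cv2.RETR_EXTERNAL,cv2.CHAIN_APPROX_NONE)[0],key=cv2.contourArea)
p=np.array([onz(c,*q[0],10)[:2] for q in k],np.float32); print(cv2.minAreaRect(p),cv2.boundingRect(k))
E
```

```text
time_s: 19.02
eef_pos: [386.4, -265.4, 153.8]
ee_rot: [0.579, 0.406, 0.579, -0.406]
force: [-0.2, -0.4, -1.0]
grip_width: 0.588
t 19.02 tcp [ 386.372 -265.395  153.769] F [-0.163 -0.445 -0.959] g 0.588
J [-0.853  0.271  1.771  0.     1.099  0.369]
R [[0.0006233485710602782, 0.93978512693745, 0.34176530927483], [-0.0003270260730176555, 0.3417655489747987, -0.9397851895980817], [-0.9999997522452226, 0.0004740475880538053, 0.0005203733061338034]]
((467.36407470703125, -236.96435546875), (128.0416259765625, 128.1282196044922), 29.119909286499023) (167, 0, 187, 169)
```

View pics/w11.png

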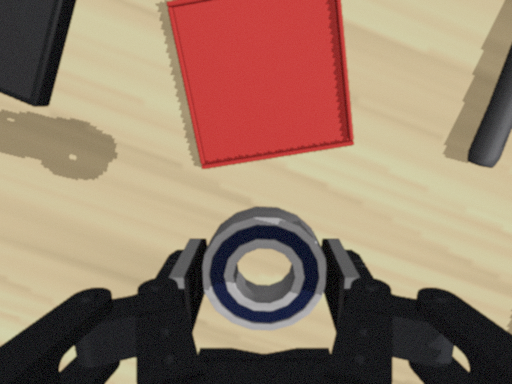

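```bash
python3 -m pendant '[[0,0,0,0,3,0,0.45],[0,0,0,1,6,0.1,0.45],[0,0,0,4,8.5,0.1,0.45],[0,0,0,7.5,8.5,0.1,0.45],[0,0,0,10.5,8.5,0.1,0.45]]'; python3 -m pendant '[[0,0,0,1.5,0,0,0.45],[0,0,0,2.7,0,0,0.45],[0,0,0,3.4,0,0,0.45],[0,0,0,3.8,0,0,0.45],[0,0,0,3.8,0,0,0.45]]'; python3 -c "
from h import *
st();go([467.5,-237.1,2.7])"
```

```text
time_s: 19.7
eef_pos: [466.9, -236.4, 47.0]
ee_rot: [0.579, 0.405, 0.58, -0.405]
force: [0.3, -0.8, -1.4]
grip_width: 0.585
time_s: 20.32
eef_pos: [466.3, -237.6, 10.5]
ee_rot: [0.579, 0.406, 0.579, -0.406]
force: [0.5, 0.4, -2.1]
grip_width: 0.584
t 20.32 tcp [ 466.313 -237.572   10.502] F [ 0.495  0.386 -2.062] g 0.584
J [-0.695  0.594  1.726  0.     0.821  0.527]
R [[0.00027846332391423534, 0.9398088651960943, 0.34170048193850494], [-0.00020135368030110845, 0.3417005409544359, -0.9398088634228458], [-0.9999999409574345, 0.00019289965035373946, 0.0002843850422042937]]
shift cm [ 0.78   0.127 -0.004]
```

```bash
python3 -m pendant '[[0,0,0,0.2,0,0,0.45],[0,0,0,0.4,0,0,0.45],[0,0,0,0.55,0,0,0.45],[0,0,0,0.65,0,0,0.45],[0,0,0,0.7,0,0,0.45]]'; python3 -m pendant '[[0,0,0,0.05,0,0,0.45],[0,0,0,0.1,0,0,0.45],[0,0,0,0.1,0,0,0.45],[0,0,0,0.1,0,0,0.45],[0,0,0,0.1,0,0,0.45]]'
```

```text
time_s: 20.95
eef_pos: [466.2, -237.5, 3.3]
ee_rot: [0.579, 0.406, 0.579, -0.406]
force: [-0.1, 1.0, -1.9]
grip_width: 0.583
time_s: 21.58
eef_pos: [466.2, -237.5, 2.8]
ee_rot: [0.579, 0.406, 0.579, -0.406]
force: [-1.2, 1.0, 4.8]
grip_width: 0.584
```

Contact at 4.8 N. Releasing and rising.

```bash
python3 -m pendant '[[0,0,0,0,0,0,0.62],[0,0,0,0,0,0,0.66],[0,0,0,0,0,0,0.72],[0,0,0,0,0,0,0.8],[0,0,0,0,0,0,0.85]]'; python3 -m pendant '[[0,0,0,-1,0,0,0.85],[0,0,0,-3,0,0,0.85],[0,0,0,-7,0,0,0.85],[0,0,0,-11,0,0,0.85],[0,0,0,-15,0,0,0.85]]'; python3 -m pendant '[[0,0,0,-3,-1,0,0.9],[0,0,0,-4,-3,0,0.9],[0,0,0,-4,-6,0,0.9],[0,0,0,-4,-6,0,0.9],[0,0,0,-4,-6,0,0.9]]';python3 - <<'E'
from h import *
st()
c=vision.calibration("wrist"); np.save('wc12.npy',c["extrinsics"])
w=vision.capture("wrist")[:,:,::-1].copy()
cv2.imwrite('pics/w12.png',w)
print(proj(c,[467.4,-237.1,19]))
s=vision.capture("side")[:,:,::-1]
cv2.imwrite('pics/s12.png',s)
go([444,236.5,216])
E
```

```text
time_s: 22.2
eef_pos: [466.2, -237.5, 2.3]
ee_rot: [0.579, 0.406, 0.579, -0.406]
force: [-0.1, 0.3, 0.1]
grip_width: 0.85
time_s: 22.82
eef_pos: [466.1, -237.4, 154.4]
ee_rot: [0.579, 0.406, 0.579, -0.406]
force: [-0.3, -0.6, -0.3]
grip_width: 0.85
time_s: 23.45
eef_pos: [410.2, -257.9, 192.7]
ee_rot: [0.579, 0.406, 0.579, -0.406]
force: [0.0, 0.2, -0.8]
grip_width: 0.902
t 23.45 tcp [ 410.162 -257.918  192.74 ] F [ 0.008  0.163 -0.753] g 0.902
J [-0.804  0.259  1.675  0.     1.207  0.418]
R [[0.0006235963560102253, 0.9398213110568707, 0.3416657934457733], [-0.0003969469470136433, 0.34166606559881907, -0.9398213351756519], [-0.9999997267803159, 0.0004504459663089988, 0.0005861209136421852]]
[263.492 108.397]
shift cm [ -2.359  20.083 -45.285]
```

View pics/w12.png

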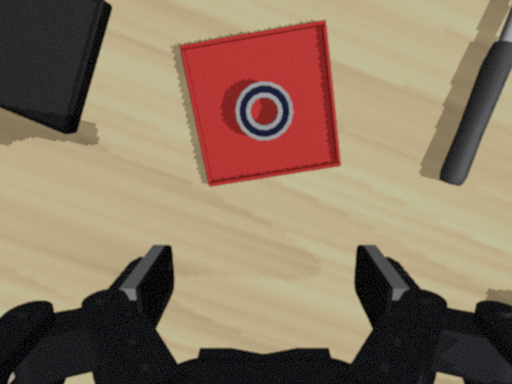

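View pics/s12.png

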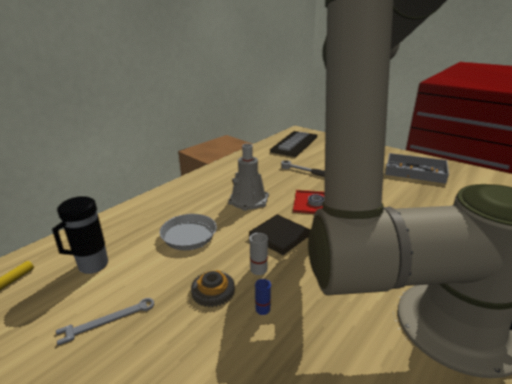

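The bearing lies flat at (264,110), within 2 px of the predicted tray middle. On to the brass ring.

```bash
python3 -m pendant '[[0,0,0,0,1.5,-3.5,0.95],[0,0,0,-0.5,3.5,-8,0.95],[0,0,0,-1,5.5,-12.5,0.95],[0,0,0,-1.5,7.5,-17,0.95],[0,0,0,-2,9.5,-21.5,0.95]]';python3 -m pendant '[[0,0,0,0,2,-4.5,0.95],[0,0,0,0,4,-9,0.95],[0,0,0,0,6,-13.5,0.95],[0,0,0,0,8,-18,0.95],[0,0,0,0,10,-22,0.95]]';python3 -m pendant '[[0,0,0,0,0.6,-1.7,1],[0,0,0,0,0.6,-1.7,1],[0,0,0,0,0.6,-1.7,1],[0,0,0,0,0.6,-1.7,1],[0,0,0,0,0.6,-1.7,1]]';python3 - <<'E'
from h import *
st()
c=vision.calibration("wrist"); np.save('wc13.npy',c["extrinsics"])
w=vision.capture("wrist")[:,:,::-1].copy()
cv2.imwrite('pics/w13.png',w)
cv2.imwrite('pics/w13c.png',cv2.resize(w[100:220,200:330],None,fx=6,fy=6,interpolation=cv2.INTER_CUBIC))
for z in (40,32,18):print(proj(c,[444,236.5,z]))
E
```

```text
time_s: 24.18
eef_pos: [425.8, -21.5, 212.6]
ee_rot: [0.579, 0.406, 0.579, -0.405]
force: [0.1, -0.6, -0.8]
grip_width: 0.95
time_s: 24.8
eef_pos: [444.2, 219.8, 212.3]
ee_rot: [0.579, 0.405, 0.579, -0.405]
force: [-0.1, -0.7, 0.4]
grip_width: 0.951
time_s: 25.42
eef_pos: [444.4, 234.9, 212.4]
ee_rot: [0.579, 0.406, 0.579, -0.406]
force: [-0.0, 0.3, -0.1]
grip_width: 1.002
t 25.43 tcp [444.409 234.857 212.433] F [-0.002  0.279 -0.083] g 1.002
J [ 0.253  0.279  1.593 -0.     1.269  1.476]
R [[0.00018553278902233572, 0.9401561383276286, 0.3407438937713563], [-4.469878137181027e-06, 0.34074390041224634, -0.9401561542168777], [-0.9999999827788022, 0.00017290670972724964, 6.742154955408086e-05]]
[261.841 175.635]
[261.891 173.855]
[261.972 170.933]
```

View pics/w13c.png

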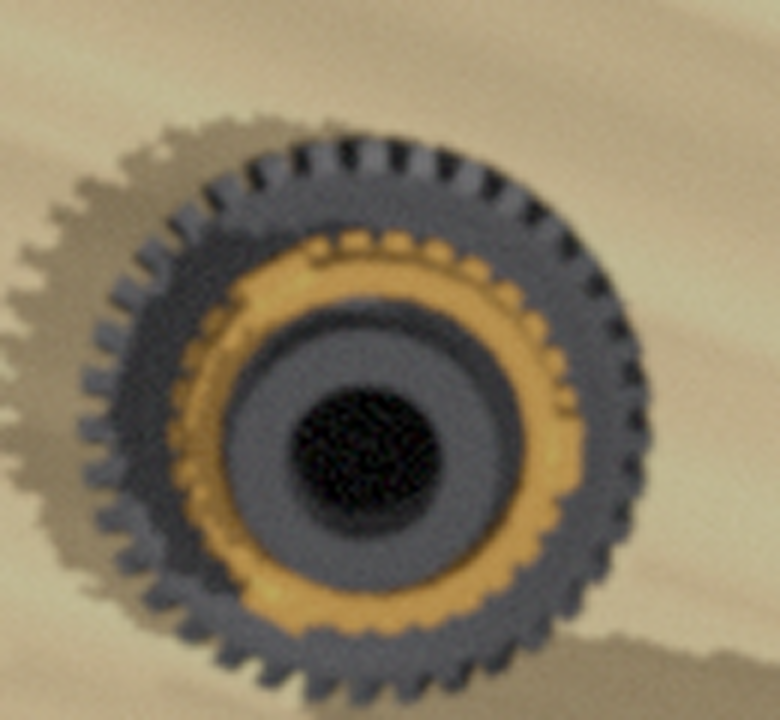

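Run:
```python
from h import *
np.set_printoptions(precision=1,suppress=True)
c=vision.calibration("wrist"); c["extrinsics"]=np.load('wc13.npy')
for n,p,z in (("hub",(260.1,175.8),40),("ring",(262.6,171.8),32),("gear",(260.4,170),18)): 
    q=onz(c,*p,z);print(n,q,Rt().T@(q-sense()["eef_pos"]))
```

```text
hub [443.3 238.   40. ] [172.4  -0.   -3.2]
ring [446.1 236.5  32. ] [180.4   2.1  -0.9]
gear [444.4 238.3  18. ] [194.4   1.1  -3.1]
```

```bash
python3 -m pendant '[[0,0,0,4,0.2,-0.1,1],[0,0,0,9,0.2,-0.1,1],[0,0,0,13.5,0.2,-0.1,1],[0,0,0,16.5,0.2,-0.1,1],[0,0,0,18,0.2,-0.1,1]]'; python3 -m pendant '[[0,0,0,0.5,0,0,1],[0,0,0,0.9,0,0,1],[0,0,0,1.3,0,0,1],[0,0,0,1.6,0,0,1],[0,0,0,1.6,0,0,1]]';  python3 - <<'E'
from h import *
st()
w=vision.capture("wrist")[:,:,::-1]
cv2.imwrite('pics/w14.png',w)
s=vision.capture("side")[:,:,::-1]
cv2.imwrite('pics/s14.png',cv2.resize(s[210:330,140:270],None,fx=5,fy=5))
E
```

```text
time_s: 26.1
eef_pos: [445.4, 236.8, 31.0]
ee_rot: [0.579, 0.405, 0.58, -0.406]
force: [1.3, -0.8, 0.3]
grip_width: 1.001
time_s: 26.72
eef_pos: [445.8, 237.1, 16.3]
ee_rot: [0.579, 0.406, 0.579, -0.406]
force: [0.0, 0.3, 0.4]
grip_width: 1.001
t 26.73 tcp [445.783 237.132  16.33 ] F [0.028 0.297 0.434] g 1.001
J [0.256 0.554 1.78  0.    0.808 1.478]
R [[1.3754675690647034e-06, 0.9397810746202742, 0.3417770205611708], [8.741928297417711e-06, 0.34177702053713443, -0.9397810745893631], [-0.9999999999608435, 4.280428597569497e-06, -7.74539556197551e-06]]
```

View pics/w14.png

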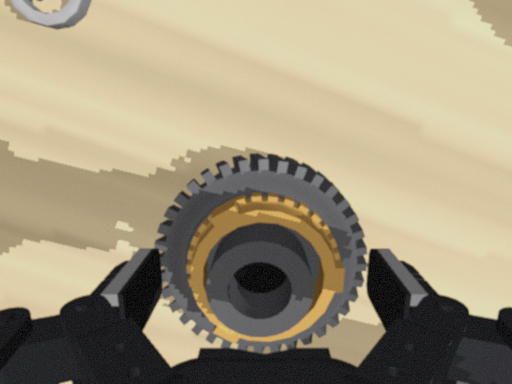

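View pics/s14.png

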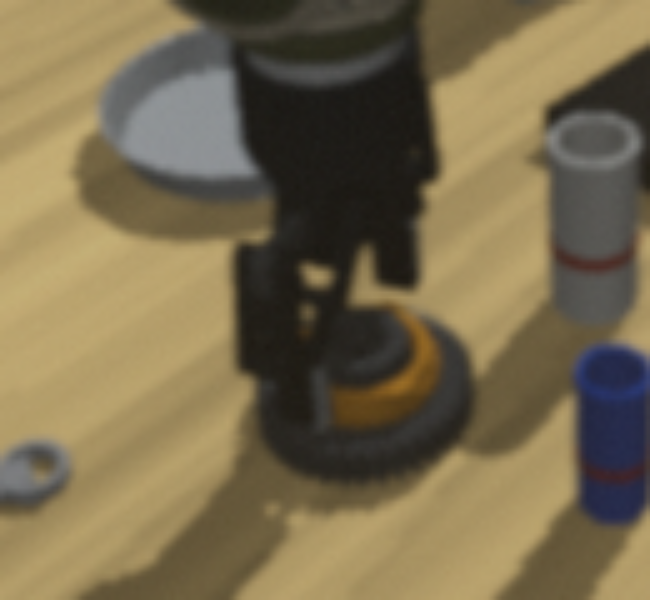

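```bash
python3 -m pendant '[[0,0,0,0,0,0,0.9],[0,0,0,0,0,0,0.84],[0,0,0,0,0,0,0.78],[0,0,0,0,0,0,0.72],[0,0,0,0,0,0,0.65]]' 45; python3 -m pendant '[[0,0,0,0,0,0,0.65],[0,0,0,0,0,0,0.65],[0,0,0,0,0,0,0.65],[0,0,0,0,0,0,0.65],[0,0,0,0,0,0,0.65]]' 45
python3 - <<'E'
from h import *
st()
w=vision.capture("wrist")[:,:,::-1]
cv2.imwrite('pics/w15.png',w)
s=vision.capture("side")[:,:,::-1]
cv2.imwrite('pics/s15.png',cv2.resize(s[210:330,140:270],None,fx=5,fy=5))
E
```

```text
time_s: 27.45
eef_pos: [445.8, 237.3, 17.0]
ee_rot: [0.579, 0.406, 0.579, -0.406]
force: [-3.4, -0.4, 11.0]
grip_width: 0.756
time_s: 28.08
eef_pos: [445.8, 237.3, 17.0]
ee_rot: [0.579, 0.406, 0.579, -0.406]
force: [-4.0, -0.2, 9.8]
grip_width: 0.755
t 28.07 tcp [445.819 237.268  17.026] F [-4.044 -0.195  9.823] g 0.755
J [0.257 0.553 1.779 0.    0.809 1.478]
R [[0.0002564204350855581, 0.9397135719300835, 0.3419624789051638], [0.0001241354568207731, 0.3419624576007717, -0.939713606468497], [-0.9999999594194737, 0.00028341144036087007, -2.8965611371334354e-05]]
```

View pics/w15.png

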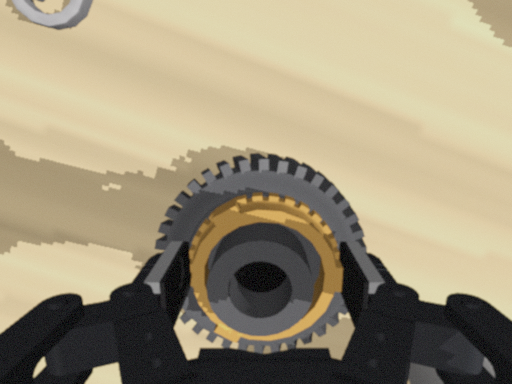

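View pics/s15.png

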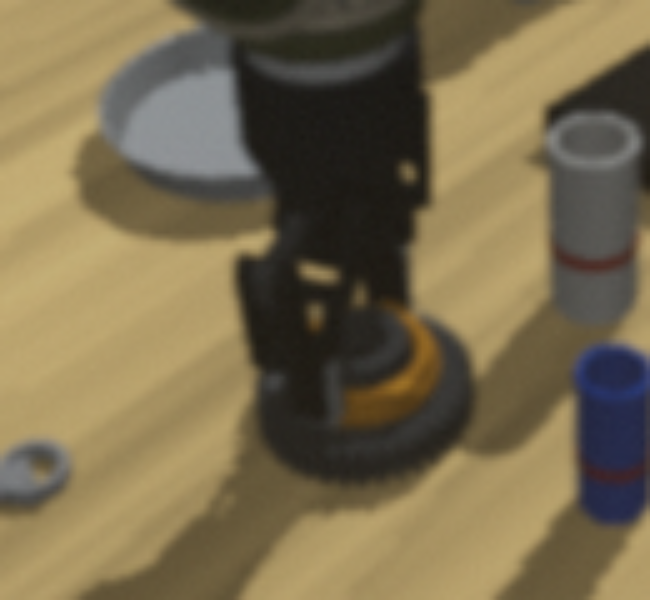

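The jaws closed on the ring (0.755, about 64 mm). Lifting straight off the hub.

```bash
python3 -m pendant '[[0,0,0,-0.6,0,0,0.65],[0,0,0,-1.6,0,0,0.65],[0,0,0,-3,0,0,0.65],[0,0,0,-6.5,0,0,0.65],[0,0,0,-10,0,0,0.65]]'; python3 -m pendant '[[0,0,0,-2,-2,2,0.65],[0,0,0,-3,-5,6,0.65],[0,0,0,-3,-8,10.5,0.65],[0,0,0,-3,-11,15,0.65],[0,0,0,-3,-14,19.5,0.65]]';python3 -m pendant '[[0,0,0,0,-2,3,0.65],[0,0,0,0,-3,4.8,0.65],[0,0,0,0,-3,4.8,0.65],[0,0,0,0,-3,4.8,0.65],[0,0,0,0,-3,4.8,0.65]]';python3 - <<'E'
from h import *
st()
c=vision.calibration("wrist"); np.save('wc16.npy',c["extrinsics"])
w=vision.capture("wrist")[:,:,::-1].copy()
cv2.imwrite('pics/w16.png',w)
H,S,V=cv2.split(cv2.cvtColor(w,cv2.COLOR_BGR2HSV))
m=(V<60).astype(np.uint8); m[200:]=0
k=max(cv2.findContours(m,cv2.RETR_EXTERNAL,cv2.CHAIN_APPROX_NONE)[0],key=cv2.contourArea)
p=np.array([onz(c,*q[0],22)[:2] for q in k],np.float32); print(cv2.minAreaRect(p),cv2.boundingRect(k))
go([446.9,-21.2,60])
E
```

```text
time_s: 28.8
eef_pos: [445.7, 237.1, 118.0]
ee_rot: [0.579, 0.406, 0.579, -0.406]
force: [0.2, -0.2, -1.7]
grip_width: 0.749
time_s: 29.42
eef_pos: [380.3, 4.5, 147.2]
ee_rot: [0.58, 0.406, 0.579, -0.405]
force: [0.6, -0.1, -0.8]
grip_width: 0.749
time_s: 30.05
eef_pos: [369.1, -48.6, 146.4]
ee_rot: [0.579, 0.405, 0.579, -0.405]
force: [-0.4, 0.2, -1.9]
grip_width: 0.753
t 30.05 tcp [369.14  -48.593 146.405] F [-0.432  0.193 -1.897] g 0.753
J [-0.449  0.074  2.035  0.     1.032  0.772]
R [[7.472725055907015e-05, 0.9393545324657102, 0.3429476005922263], [8.509911191961761e-05, 0.34294759433441, -0.9393545338680078], [-0.9999999935869897, 9.937991786151956e-05, -5.431070568001628e-05]]
((447.7489013671875, -21.34741973876953), (116.46257019042969, 116.56856536865234), 86.50074768066406) (165, 0, 208, 180)
shift cm [8.638 8.245 0.086]
```

View pics/w16.png

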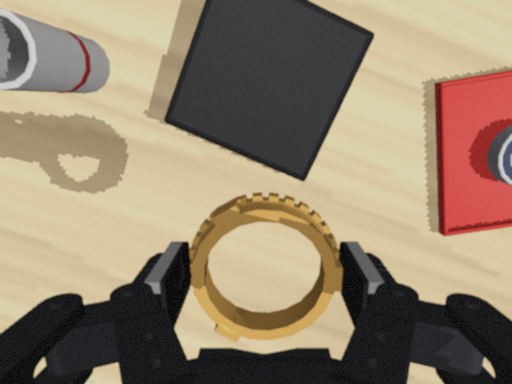

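```bash
python3 -m pendant '[[0,0,0,0,3,0,0.65],[0,0,0,1,6,0.1,0.65],[0,0,0,3.5,8.25,0.1,0.65],[0,0,0,7,8.25,0.1,0.65],[0,0,0,10,8.25,0.1,0.65]]'; python3 -m pendant '[[0,0,0,0.8,0,0,0.65],[0,0,0,1.4,0,0,0.65],[0,0,0,1.8,0,0,0.65],[0,0,0,2.1,0,0,0.65],[0,0,0,2.1,0,0,0.65]]'; python3 -c "
from h import *
st();go([447.3,-21.3,21])"
```

```text
time_s: 30.72
eef_pos: [446.9, -21.3, 45.0]
ee_rot: [0.579, 0.405, 0.58, -0.405]
force: [-0.2, -0.6, -1.1]
grip_width: 0.749
time_s: 31.35
eef_pos: [447.1, -22.1, 25.5]
ee_rot: [0.579, 0.406, 0.579, -0.406]
force: [-0.8, 0.9, -0.3]
grip_width: 0.75
t 31.35 tcp [447.052 -22.131  25.493] F [-0.759  0.911 -0.33 ] g 0.75
J [-0.312  0.445  1.944  0.     0.753  0.91 ]
R [[0.00036151061901751325, 0.939808017043565, 0.3417027369084338], [-9.360227604710003e-05, 0.34170278954152544, -0.9398080627756679], [-0.9999999302743405, 0.00030776644062546765, 0.00021149735640974]]
shift cm [ 0.449  0.052 -0.07 ]
```

```bash
python3 -m pendant '[[0,0,0,0.1,0,0,0.65],[0,0,0,0.2,0,0,0.65],[0,0,0,0.3,0,0,0.65],[0,0,0,0.4,0,0,0.65],[0,0,0,0.4,0,0,0.65]]'; python3 -m pendant '[[0,0,0,0.05,0,0,0.65],[0,0,0,0.1,0,0,0.65],[0,0,0,0.1,0,0,0.65],[0,0,0,0.1,0,0,0.65],[0,0,0,0.1,0,0,0.65]]'
```

```text
time_s: 31.98
eef_pos: [446.9, -22.1, 21.2]
ee_rot: [0.579, 0.406, 0.579, -0.406]
force: [0.2, -0.5, -1.1]
grip_width: 0.747
time_s: 32.6
eef_pos: [447.0, -22.1, 21.1]
ee_rot: [0.579, 0.406, 0.579, -0.406]
force: [-3.9, 0.4, 10.5]
grip_width: 0.749
```

Contact at the expected height. Releasing and rising.

```bash
python3 -m pendant '[[0,0,0,-0.05,0,0,0.78],[0,0,0,-0.05,0,0,0.82],[0,0,0,-0.05,0,0,0.88],[0,0,0,-0.05,0,0,0.95],[0,0,0,-0.05,0,0,1]]'; python3 -m pendant '[[0,0,0,-1,0,0,1],[0,0,0,-3,0,0,1],[0,0,0,-7,0,0,1],[0,0,0,-11,0,0,1],[0,0,0,-15,0,0,1]]'; python3 -m pendant '[[0,0,0,-3,-1,0,0.9],[0,0,0,-3.5,-3,0,0.9],[0,0,0,-3.5,-4,0,0.9],[0,0,0,-3.5,-4,0,0.9],[0,0,0,-3.5,-4,0,0.9]]';python3 - <<'E'
from h import *
st()
c=vision.calibration("wrist"); np.save('wc17.npy',c["extrinsics"])
w=vision.capture("wrist")[:,:,::-1].copy()
cv2.imwrite('pics/w17.png',w)
print(proj(c,[447.3,-21.3,36]),proj(c,[447.3,-21.3,22]))
H,S,V=cv2.split(cv2.cvtColor(w,cv2.COLOR_BGR2HSV))
m=((S>120)&(H>10)&(H<25)).astype(np.uint8); m[220:]=0
k=max(cv2.findContours(m,cv2.RETR_EXTERNAL,cv2.CHAIN_APPROX_NONE)[0],key=cv2.contourArea)
print(cv2.minEnclosingCircle(k), cv2.boundingRect(k))
go([444.2,237,215])
E
```

```text
time_s: 33.22
eef_pos: [446.9, -22.1, 20.8]
ee_rot: [0.579, 0.406, 0.579, -0.406]
force: [-0.0, 0.0, -0.7]
grip_width: 1.0
time_s: 33.85
eef_pos: [446.7, -22.0, 172.9]
ee_rot: [0.579, 0.406, 0.579, -0.406]
force: [0.7, 0.0, -0.6]
grip_width: 1.003
time_s: 34.48
eef_pos: [409.6, -35.7, 205.6]
ee_rot: [0.579, 0.406, 0.579, -0.406]
force: [-0.1, 0.4, 0.3]
grip_width: 0.901
t 34.48 tcp [409.58  -35.671 205.575] F [-0.149  0.383  0.319] g 0.901
J [-0.374  0.084  1.85   0.     1.208  0.848]
R [[-0.0004054267840549741, 0.9398001222521651, 0.34172440042223867], [0.00028178224160102516, 0.3417245223050663, -0.9398001231400979], [-0.9999998781139383, -0.0002847282740184309, -0.00040336325921597194]]
[263.008 132.118] [263.054 130.754]
((263.558837890625, 134.5), 38.00128936767578) (227, 97, 75, 74)
shift cm [ -0.942  12.573 -24.439]
```

View pics/w17.png

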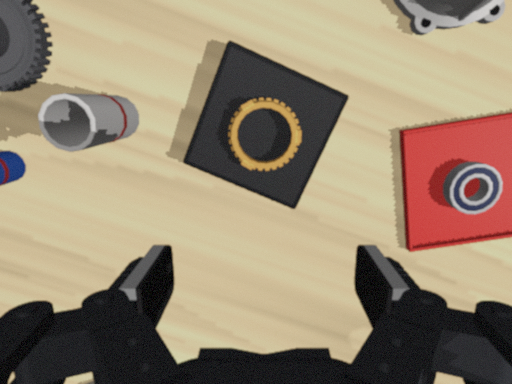

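The ring lies flat on the plate at (264,134), 2 px from the expected middle. Now the gear.

```bash
python3 -m pendant '[[0,0,0,0,1.5,-3.5,0.8],[0,0,0,-0.5,3.5,-8,0.8],[0,0,0,-1,6,-12.5,0.8],[0,0,0,-1,8.5,-17,0.8],[0,0,0,-1,11,-21.5,0.8]]';python3 -m pendant '[[0,0,0,0,1.6,-2.9,0.8],[0,0,0,0,1.6,-2.9,0.8],[0,0,0,0,1.6,-2.9,0.8],[0,0,0,0,1.6,-2.9,0.8],[0,0,0,0,1.6,-2.9,0.8]]';python3 - <<'E'
from h import *
st()
c=vision.calibration("wrist"); np.save('wc18.npy',c["extrinsics"])
w=vision.capture("wrist")[:,:,::-1].copy()
cv2.imwrite('pics/w18.png',w)
cv2.imwrite('pics/w18c.png',cv2.resize(w[100:220,200:330],None,fx=6,fy=6,interpolation=cv2.INTER_CUBIC))
for z in (40,18):print(proj(c,[443.8,238,z]))
E
```

```text
time_s: 35.15
eef_pos: [439.5, 206.0, 215.5]
ee_rot: [0.579, 0.405, 0.579, -0.406]
force: [1.0, 0.1, 0.0]
grip_width: 0.799
time_s: 35.78
eef_pos: [444.5, 236.0, 215.9]
ee_rot: [0.579, 0.406, 0.579, -0.406]
force: [-0.6, 0.4, -0.5]
grip_width: 0.803
t 35.77 tcp [444.5   236.007 215.934] F [-0.609  0.408 -0.492] g 0.803
J [ 0.255  0.278  1.586 -0.     1.278  1.478]
R [[0.00019695433277827634, 0.9401518988255595, 0.34075558446441667], [2.035846116793527e-05, 0.3407555872332123, -0.9401519182317729], [-0.999999980397262, 0.00019210425309956758, 4.797324339972375e-05]]
[261.405 175.008]
[261.562 170.39 ]
```

View pics/w18c.png

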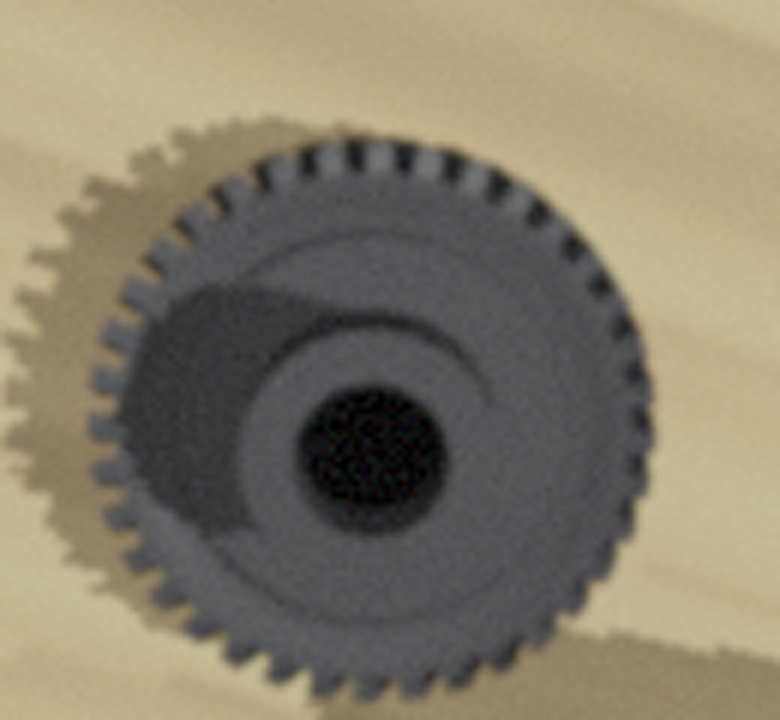

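```bash
python3 -m pendant '[[0,0,0,4,0,-0.2,0.8],[0,0,0,9,0,-0.2,0.8],[0,0,0,13.5,0,-0.2,0.8],[0,0,0,16.5,0,-0.2,0.8],[0,0,0,18,0,-0.2,0.8]]'; python3 -m pendant '[[0,0,0,0.5,0,0,0.8],[0,0,0,0.9,0,0,0.8],[0,0,0,1.3,0,0,0.75],[0,0,0,1.5,0,0,0.65],[0,0,0,1.5,0,0,0.56]]';  python3 - <<'E'
from h import *
st()
E
python3 -m pendant '[[0,0,0,0,0,0,0.5],[0,0,0,0,0,0,0.45],[0,0,0,0,0,0,0.4],[0,0,0,0,0,0,0.35],[0,0,0,0,0,0,0.3]]' 80; python3 -m pendant '[[0,0,0,0,0,0,0.3],[0,0,0,0,0,0,0.3],[0,0,0,0,0,0,0.3],[0,0,0,0,0,0,0.3],[0,0,0,0,0,0,0.3]]' 110
python3 - <<'E'
from h import *
st()
w=vision.capture("wrist")[:,:,::-1]
cv2.imwrite('pics/w19.png',w)
E
```

```text
time_s: 36.45
eef_pos: [443.3, 238.1, 34.6]
ee_rot: [0.579, 0.405, 0.579, -0.406]
force: [-0.2, -0.0, 0.6]
grip_width: 0.798
time_s: 37.08
eef_pos: [443.7, 238.5, 20.9]
ee_rot: [0.579, 0.406, 0.579, -0.406]
force: [0.1, -0.3, 0.2]
grip_width: 0.557
t 37.08 tcp [443.733 238.531  20.887] F [ 0.116 -0.283  0.218] g 0.557
J [ 0.26   0.544  1.781 -0.     0.816  1.482]
R [[0.00012942183872627355, 0.939754554194705, 0.34184991022420796], [3.4104912086385664e-05, 0.3418499087403906, -0.9397545630275181], [-0.9999999910434213, 0.00013328352463337634, 1.2192597303950503e-05]]
time_s: 37.7
eef_pos: [443.9, 238.5, 21.5]
ee_rot: [0.579, 0.406, 0.579, -0.406]
force: [-2.1, -0.9, 7.0]
grip_width: 0.462
time_s: 38.33
eef_pos: [444.0, 238.5, 21.7]
ee_rot: [0.579, 0.406, 0.579, -0.405]
force: [-3.2, -2.5, 10.1]
grip_width: 0.449
t 38.33 tcp [443.992 238.481  21.722] F [-3.243 -2.519 10.079] g 0.449
J [ 0.26   0.543  1.781 -0.     0.818  1.482]
R [[0.0008905735249600255, 0.9397091370006186, 0.34197360236771146], [-6.811936191686296e-05, 0.34197379419540974, -0.9397094867262692], [-0.9999996011191953, 0.0008135853664465453, 0.00036856519414052435]]
```

View pics/w19.png

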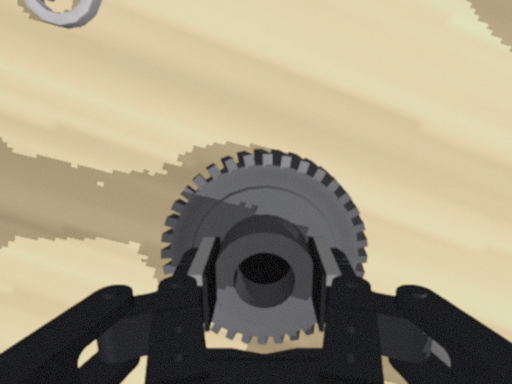

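```bash
python3 -m pendant '[[0,0,0,-0.6,0,0,0.3],[0,0,0,-2,0,0,0.3],[0,0,0,-4,0,0,0.3],[0,0,0,-7,0,0,0.3],[0,0,0,-10,0,0,0.3]]'; python3 -m pendant '[[0,0,0,-1,1,2,0.3],[0,0,0,-2,2.5,6,0.3],[0,0,0,-2,4,10,0.3],[0,0,0,-2,5.5,14,0.3],[0,0,0,-2,6.1,16.5,0.3]]';python3 -m pendant '[[0,0,0,0,0,0.7,0.3],[0,0,0,0,0,0.7,0.3],[0,0,0,0,0,0.7,0.3],[0,0,0,0,0,0.7,0.3],[0,0,0,0,0,0.7,0.3]]';python3 - <<'E'
from h import *
st()
c=vision.calibration("wrist"); np.save('wc20.npy',c["extrinsics"])
w=vision.capture("wrist")[:,:,::-1].copy()
cv2.imwrite('pics/w20.png',w)
for z in (24,3): print(proj(c,[645.3,128.3,z]))
go([645.3,128.3,60])
E
```

```text
time_s: 39.0
eef_pos: [443.3, 238.4, 122.1]
ee_rot: [0.579, 0.406, 0.579, -0.406]
force: [0.6, -0.1, -6.2]
grip_width: 0.449
time_s: 39.62
eef_pos: [558.2, 102.7, 141.0]
ee_rot: [0.579, 0.406, 0.579, -0.406]
force: [0.3, 0.4, -6.9]
grip_width: 0.451
time_s: 40.25
eef_pos: [559.6, 98.1, 140.9]
ee_rot: [0.579, 0.406, 0.579, -0.405]
force: [0.6, 0.7, -7.0]
grip_width: 0.452
t 40.25 tcp [559.624  98.143 140.883] F [ 0.556  0.742 -7.029] g 0.452
J [-0.033  0.489  1.487  0.     1.166  1.189]
R [[-4.878341105962747e-06, 0.9395821271676177, 0.3423235695703366], [7.91730919051381e-05, 0.34232356886440096, -0.9395821241017528], [-0.9999999968539119, 2.2519213336458233e-05, -7.605959324424871e-05]]
[264.88   66.458]
[264.811  69.028]
shift cm [8.087 9.08  0.082]
```

View pics/w20.png

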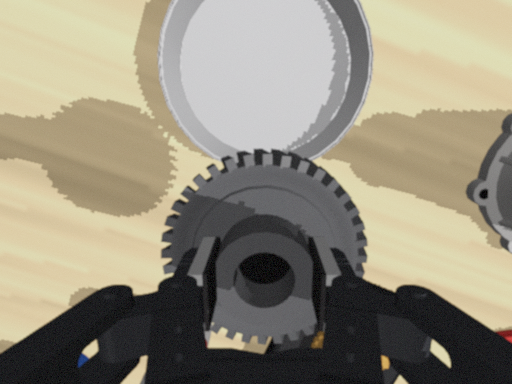

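Run:
```python
from h import *
c=vision.calibration("wrist"); c["extrinsics"]=np.load('wc20.npy')
w=cv2.imread('pics/w20.png')
cv2.imwrite('pics/w20c.png',cv2.resize(w[0:190,140:390],None,fx=3,fy=3,interpolation=cv2.INTER_CUBIC))
C=np.array([645.3,128.3,24]);R=Rt()
for s in (-1,1): print(proj(c,C+s*76.5*R[:,1]),proj(c,C+s*76.5*R[:,2]))
# left/right extremes of rim at row ~60
l=onz(c,160,66,24);r=onz(c,372,66,24);print((l+r)/2,np.linalg.norm(l-r))
```

```text
[264.84673898 172.90217513] [156.37852521  66.5145216 ]
[264.91867781 -59.46646572] [373.4126363   66.40089151]
[645.85209872 127.66942392  24.        ] 149.4011867878837
```

View pics/w20c.png

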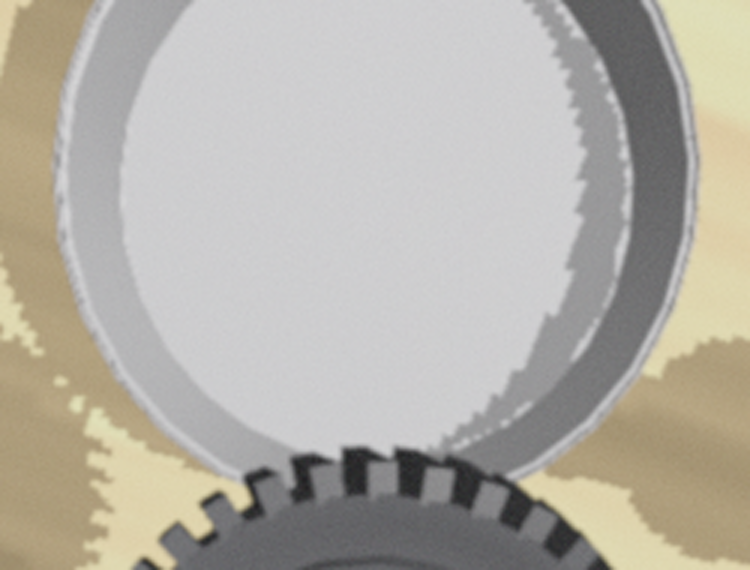

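Run:
```python
from h import *
c=vision.calibration("wrist"); c["extrinsics"]=np.load('wc20.npy');R=Rt()
P=np.array([(R.T@onz(c,140+x/3-.3,y/3-.3,24))[1:] for x,y in [(230,470),(545,470),(130,370),(645,370),(80,290),(680,290),(55,180),(698,180)]])
A=np.c_[2*P,np.ones(len(P))];s=np.linalg.lstsq(A,(P**2).sum(1),rcond=None)[0]
r=np.sqrt(s[2]+s[0]**2+s[1]**2);print(R[:,1]*s[0]+R[:,2]*s[1],r)
```

```text
[6.46164633e+02 1.27100809e+02 3.96780262e-02] 75.04493178712083
```

```bash
python3 -m pendant '[[0,0,0,0,2.5,0,0.3],[0,0,0,0,6,0.1,0.3],[0,0,0,1.5,8.5,0.1,0.3],[0,0,0,4,9.1,0.15,0.3],[0,0,0,6.5,9.1,0.15,0.3]]'; python3 -m pendant '[[0,0,0,1.5,0,0,0.3],[0,0,0,2.7,0,0,0.3],[0,0,0,3.6,0,0,0.3],[0,0,0,4.2,0,0,0.3],[0,0,0,4.2,0,0,0.3]]'; python3 -c "
from h import *
st();go([646,127.5,24.7])"
```

```text
time_s: 40.92
eef_pos: [646.0, 127.7, 74.6]
ee_rot: [0.579, 0.406, 0.579, -0.406]
force: [0.2, -0.0, -6.9]
grip_width: 0.451
time_s: 41.55
eef_pos: [645.8, 127.4, 33.7]
ee_rot: [0.579, 0.406, 0.579, -0.406]
force: [-0.8, -0.4, -6.1]
grip_width: 0.451
t 41.55 tcp [645.799 127.377  33.724] F [-0.83  -0.423 -6.068] g 0.451
J [0.017 0.797 1.256 0.    1.088 1.239]
R [[-0.00020367154075334737, 0.9397980730912339, 0.3417302157139574], [-2.34004794058551e-06, 0.34173022235295597, -0.9397980927439276], [-0.9999999792562138, -0.0001922097906337239, -6.740154836309964e-05]]
shift cm [ 0.902  0.023 -0.005]
```

```bash
python3 -m pendant '[[0,0,0,0.25,0,0,0.3],[0,0,0,0.5,0,0,0.3],[0,0,0,0.65,0,0,0.3],[0,0,0,0.75,0,0,0.3],[0,0,0,0.8,0,0,0.3]]'; python3 -m pendant '[[0,0,0,0.05,0,0,0.3],[0,0,0,0.1,0,0,0.3],[0,0,0,0.15,0,0,0.3],[0,0,0,0.15,0,0,0.3],[0,0,0,0.15,0,0,0.3]]'; python3 -c "
from h import *
st()"
```

```text
time_s: 42.18
eef_pos: [645.8, 127.4, 25.8]
ee_rot: [0.579, 0.406, 0.579, -0.406]
force: [-0.1, 0.6, -6.8]
grip_width: 0.446
time_s: 42.8
eef_pos: [645.9, 127.4, 24.8]
ee_rot: [0.579, 0.406, 0.579, -0.406]
force: [-3.1, -0.0, 1.1]
grip_width: 0.446
t 42.8 tcp [645.928 127.409  24.817] F [-3.091 -0.043  1.105] g 0.446
J [ 0.017  0.808  1.261 -0.     1.072  1.239]
R [[0.00037287916055445125, 0.9397611298850341, 0.3418316540613752], [-3.4866411647849205e-05, 0.3418316898353412, -0.939761190201345], [-0.99999992987273, 0.00033849892055920483, 0.00016022801196186043]]
```

The force went from −6.8 to +1.1 N, so the dish now carries the gear. Releasing.

```bash
python3 -m pendant '[[0,0,0,0,0,0,0.48],[0,0,0,0,0,0,0.52],[0,0,0,0,0,0,0.6],[0,0,0,0,0,0,0.7],[0,0,0,0,0,0,0.75]]' 40; python3 -m pendant '[[0,0,0,-1,0,0,0.75],[0,0,0,-3,0,0,0.75],[0,0,0,-7,0,0,0.75],[0,0,0,-11,0,0,0.75],[0,0,0,-15,0,0,0.75]]'; python3 -m pendant '[[0,0,0,-3,-2,0,0.75],[0,0,0,-6,-6,0,0.75],[0,0,0,-8,-10,0,0.75],[0,0,0,-8,-11,0,0.75],[0,0,0,-8,-11,0,0.75]]';python3 - <<'E'
from h import *
st()
c=vision.calibration("wrist")
w=vision.capture("wrist")[:,:,::-1].copy()
cv2.imwrite('pics/w21.png',w)
for z in (43,21): print(proj(c,[646,127.5,z]))
cv2.imwrite('pics/t21.png',vision.capture("top")[:,:,::-1])
cv2.imwrite('pics/s21.png',vision.capture("side")[:,:,::-1])
E
```

```text
time_s: 43.42
eef_pos: [645.9, 127.4, 24.4]
ee_rot: [0.579, 0.406, 0.579, -0.406]
force: [-0.3, -0.2, -0.2]
grip_width: 0.751
time_s: 44.05
eef_pos: [645.9, 127.4, 177.5]
ee_rot: [0.58, 0.406, 0.579, -0.405]
force: [0.3, 0.1, 0.2]
grip_width: 0.751
time_s: 44.68
eef_pos: [542.4, 89.8, 255.0]
ee_rot: [0.579, 0.406, 0.579, -0.406]
force: [-0.5, -0.4, -0.2]
grip_width: 0.749
t 44.67 tcp [542.435  89.763 254.973] F [-0.451 -0.42  -0.189] g 0.749
J [-0.049  0.352  1.382  0.     1.407  1.173]
R [[0.0010266003320526518, 0.9398860400771598, 0.34148671681316417], [4.575609300855321e-05, 0.3414868522541462, -0.9398865504112373], [-0.99999947199893, 0.00098051294271978, 0.00030756500284850885]]
[263.44  54.43]
[263.465  57.2  ]
```

View pics/w21.png

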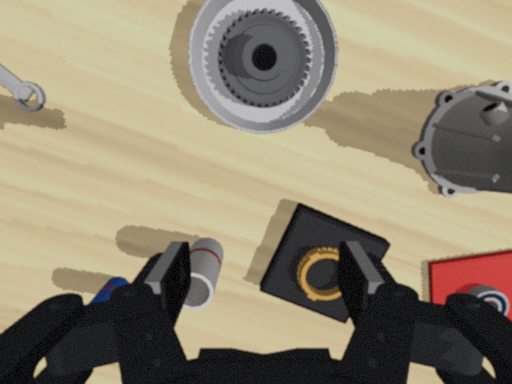

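View pics/t21.png

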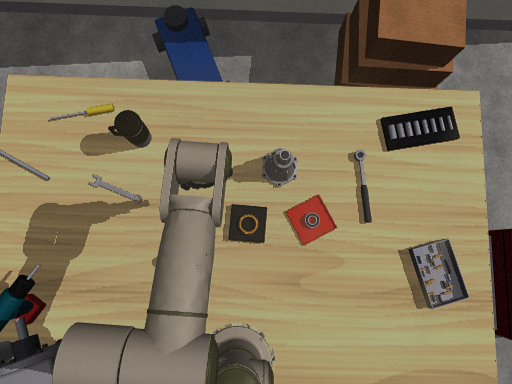

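View pics/s21.png

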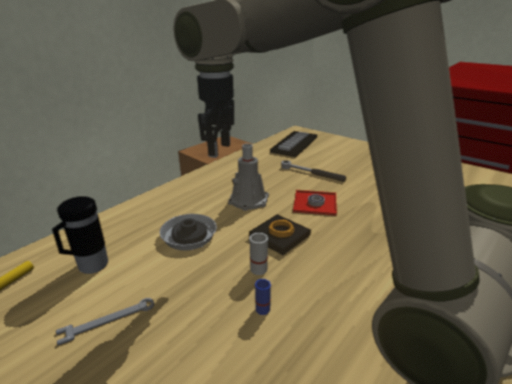

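The gear lies flat in the dish at (264,57). The ring is on the plate, the bearing in the tray and the sleeve upright in the housing, and mug and ratchet have not moved. The gripper is clear, so I'm handing in.

```bash
python3 -c "
from rig import job; print(job.finish_job())"
```

```text
the job is handed in; nothing more can be done
None
```

I took the stack down from the top, one part at a time, and handed the job in at about 45 s of the 120 s allowed. The hand-in reports no verdict, so these are my own last checks:

- **Sleeve:** it stands upright in the housing bore. It touched the shoulder at the expected height and its red ring is at the mouth.
- **Bearing:** it lies flat in the red tray, about 2 px from the expected middle in the wrist view.
- **Brass ring:** it lies flat on the surface plate, also about 2 px from the middle.
- **Gear:** it lies flat in the dish, hub up, and its bore is within about 3 px of the expected middle. The force reading showed the dish carrying its weight before I let go.
- **Mug, ratchet and look-alike tubes:** I touched none of them. The mug and ratchet look unmoved in the final pictures.
- **Gripper:** it is clear of everything.

No check failed. The side camera placed the sleeve about 5 mm and the housing mouth 8–10 mm away from the other views. I relied on the top and wrist views, which agreed within about 2 mm at the places I checked.

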